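Hang the lantern over the mahjong table by its swing bail

ROBOT

A 6-joint arm with a two-finger parallel gripper is mounted at the origin on the work surface. World frame = base frame: x ahead of the robot, y to its left, z up, the work surface at z = 0. Lengths are in m, angles in rad, forces in N, time in s.
With the tool pointing down it reaches from about 0.35 to 0.975 m from the base axis. Payload 4.9 kg.
Tool frame: the origin (TCP) lies at the very end of the fingers, on their centre line; the grasp point (between the pads) lies 19 mm behind it; x points along the fingers, z is the direction in which the jaws open and shut, and the axes are right-handed (so a half turn about x gives the same grasp; the last joint's range is limited). The gripper opens to 85 mm and grips with 20 to 120 N. Pads are 22 mm wide; open, the fingers measure 114 mm over their backs; the gripper's body (76 mm by 85 mm) begins 54 mm behind the grasp point. The pads swing forward as they close: fully open they stand 13 mm farther back than shut.
Start: joints at [-1.428, 0.053, 1.613, -0, 1.476, -0.119], TCP at [0.162, -0.604, 0.205] pointing down, gripper open.
Joint ranges: [-3.01, 3.01], [-1.01, 2.22], [0.06, 2.58], [-1.02, 4.17], [0.09, 2.62], [-3.14, 3.14]. Speed limits (rad/s): [2.57, 2.57, 3.14, 3.14, 3.14, 3.14].

INTERFACE

Orientations are given as a unit quaternion [w, x, y, z].
In Python, from plant import manip, viewer gives the robot as it stands.
- The arm moves only by the shell command python3 -m inch 'ROWS'. ROWS is JSON, a list of rows, each an object with "fingers": the opening, from -1 (shut) to 1 (fully open), so that 0 is half open; "delta_pos": the shift along the tool's x, y, z in cm, a list of three; "twist": the turn, a rotation vector about the tool's x, y, z in degrees, a list of three. A call has 1 to 5 rows; each row shifts and turns the commanded pose from where the row before left it, along the tool's axes as they then stand; what a row does not reach is not made up. A row lasts 1/8 s, in which the tool goes at most 62.5 mm and 10.7 degrees, less where a joint would pass 70% of its speed; a pose out of reach is approached as far as the arm can. A call is refused whole if a number of a shift passes 6.25 or a number of a turn 10.7, either way. A call with a gripper value outside its range is refused whole. The fingers move at their own pace and stop on an object; the grip force is fixed at half the most. Time passes only in rows, so rows that do not move let the fingers close. It gives the time, the measured TCP pose, the force and the opening at its end, in the units of the state.
- manip.state(): the state, without advancing time (a new reading comes with each control period).
- viewer.grab_frame(name): name is "scene" or "top" or "wrist"; returns a dict with "pixels" (384x512x3 uint8, blue, green, red), "range_z" (384x512 float32, m along the optical axis (not along the pixel's ray), 0 where there is no reading), "K" (3x3 intrinsics, pixels), "pose" (4x4, takes a point from camera to world coordinates). Camera axes: x right, y down, z forward; pixel columns grow to the right and rows downward; lengths in m; the calibration is good to about 2 mm. A picture is of the moment at which its call begins.
- manip.job_done(): hands the job in, once; it reports no verdict.
The state is a dict: "time": time; "joint_pos": joint angles; "joint_vel": joint speeds; "joint_efforts": joint torques, N m; "tool_pos": TCP position; "tool_rot": TCP orientation; "contact_force": force on the tool from outside, world axes, zero at the start; "ft_torque": the same for the moment, N m; "gripper_width": opening from 0.0 (shut) to 1.0 (fully open).
Only numpy, scipy, OpenCV 4.12 (cv2) and the standard library are available. Lean on these libraries where they do the work, as an engineer would, in place of code of your own. Each camera call takes 0.05 s, during which the arm holds its last target.

TASK

The table lamp is out of order, so put the lantern up instead: while it still stands on the table, swing its folded-down wire bail upright, then hang it gently by the middle of the bail in the crook of the hook stand. Leave it hanging free, upright and still, with the stand where it was; do not knock the lantern over or disturb the lamp, the bulb, the dish or the coaster.

Things in the scene. Friction and masses are not known exactly. Their poses are not given: they have to be found in the camera images.
- lantern: Dark green battery lantern, brass trim, loose, 0.3 to 0.6 kg. Origin: centre of its underside, z up. Base 104 mm across, 30 high; white diffuser 88 across up to 98; canopy brim 124 across (98 to 104 high), sloping up to a crown 44 across, top 138 high. Its -x side, where the bail is folded down, faces the robot's right (world -y), up to 40 degrees towards or 10 away from the robot.
- bail (a joint): Bail angle, rad: 0 upright, positive leaning to the lantern's -x side, 1.57 level, starts at 1.8 to 1.9, stops at 1.92 (wire on the brim) and at -1.92 on the other side. The pivot axis runs along the lantern's y, 128 mm above its underside, through its vertical axis. Pivot friction (0.022 N m) holds the bail where it is left; about 0.5 N at its top moves it.
- bail_top (a point): Middle of the bail's top, on the wire's centre line, 76 mm from the pivot axis; its y along the lantern's y, its z away from the pivots. 5 mm steel wire: two parallel legs 58 mm apart (63 over the outside), straight to 58 mm from the pivots, then a low arch; within 12 mm of the middle nearly straight. Folded, it juts 11 mm past the brim, level with it or just above, 7 to 10 mm of air between.
- stand: Loose iron hook stand, 3 kg. Origin: centre of the underside of its round base, 180 mm across, 16 thick. An 8 mm steel rod rises 65 mm from the centre on the +x side, bends over with its centre line 246 mm up, runs level towards -x, dips into an open crook and ends in an upturned tip. Nothing is above the rod. Its -x side faces the robot within 30 degrees.
- hook_seat (a point): Where the centre line of the bail's top lies when hung in the crook: 239 mm above the table, 45 mm from the stand's centre towards its -x, 110 mm from the upright rod. Axes as the stand's.
- hook_tip (a point): Centre of the round end of the hook's upturned tip: 248 mm above the table (its metal reaches 4 mm higher), 23 mm from hook_seat towards the stand's -x. The bail goes on over it, moving along the stand's +x with the rod passing under the bail's top; beyond the seat the rod rises to 246 mm.
- lamp: Squat brass table lamp with an empty socket, 130 mm across, 150 mm high, loose; origin under its centre. Leave alone.
- bulb: Pearl bulb with a brass bayonet cap lying on its side, 60 mm across, about 100 mm long, loose; origin under its round part. Leave alone.
- dish: Blue enamelled pin dish, 90 mm across, 26 mm high, loose; origin under its centre. Leave alone.
- coaster: Pale green glazed coaster, 100 mm across, 10 mm high, loose; origin under its centre. Leave alone.
There are look-alikes about, which are no part of the job. What is shaped like the lantern but purple is not meant.

How it is judged:
By the outcome, as a careful person would: the job done as asked, in the order asked, and still so for the second after the job is handed in, with the robot touching nothing.
It also fails if it takes over 69 s, if anything falls off the work surface, if the arm or the gripper's body presses on something with over 40 N, if the wrist force passes 120 N, or if a joint passes its speed limit or range.

## Working session

There is one attempt and no reset: what is moved stays moved. The work goes in short steps, Python scripts to look and compute and a shell command to move; the robot and the scene stay as the last step left them, time stands still between calls to the robot, and variables do not carry over. Pictures are saved under pics/ and viewed, and the job is handed in when it is done.

```bash
ls -la; mkdir -p pics; python3 - <<'E'
from plant import manip, viewer
import cv2, numpy as np
print(manip.state())
for n in ["scene","top","wrist"]:
    f=viewer.grab_frame(n); cv2.imwrite(f"pics/a_{n}.png",f["pixels"]); np.savez(f"a_{n}.npz",**f); print(n,f["K"].tolist(),np.round(f["pose"],4).tolist())
E
```

```text
total 12
drwxr-xr-x  3 agent agent 4096 Dec  7 01:55 .
drwxr-xr-x 23 root  root  4096 Dec  7 01:55 ..
drwxr-xr-x  2 agent agent 4096 Dec  7 01:55 pics
{'time': 0.0, 'joint_pos': array([-1.42799745e+00,  5.33647906e-02,  1.61427208e+00,  9.37163805e-06,
        1.47599421e+00, -1.19018001e-01]), 'joint_vel': array([ 7.83812560e-04,  1.16679957e-03, -1.22086784e-03,  5.70275944e-05,
        1.06736958e-03, -6.73863790e-04]), 'joint_efforts': array([-2.57844498e-03, -3.93696249e+01, -3.70175493e+01, -4.14195811e-04,
        7.14401656e-03,  1.53314852e-05]), 'tool_pos': array([ 0.16166958, -0.6030408 ,  0.20417124]), 'tool_rot': array([ 0.56047548,  0.43096033,  0.56150213, -0.42994859]), 'contact_force': array([0.23955031, 0.30211355, 0.83509932]), 'ft_torque': array([-0.00041808, -0.01659193, -0.04483491]), 'gripper_width': 1.0042050254865722}
scene [[460.54103740363365, 0.0, 262.1599910369882], [0.0, 460.54103740363365, 192.36856932101136], [0.0, 0.0, 1.0]] [[0.7694, 0.5247, -0.3643, 0.9963], [0.6386, -0.6452, 0.4194, -0.5323], [-0.015, -0.5554, -0.8315, 1.1041], [0.0, 0.0, 0.0, 1.0]]
top [[413.70389804183833, 0.0, 249.84878342144785], [0.0, 413.70389804183833, 195.48769042062915], [0.0, 0.0, 1.0]] [[0.0125, -0.9965, 0.0822, 0.4708], [-0.9998, -0.0111, 0.0169, -0.0673], [-0.016, -0.0824, -0.9965, 1.411], [0.0, 0.0, 0.0, 1.0]]
wrist [[297.57296727583906, 0.0, 256.24035572376204], [0.0, 297.57296727583906, 188.0563475999273], [0.0, 0.0, 1.0]] [[0.2591, -0.9311, -0.2566, 0.226], [-0.9659, -0.2504, -0.0664, -0.5856], [-0.0024, 0.2651, -0.9642, 0.3729], [0.0, 0.0, 0.0, 1.0]]
```

View pics/a_scene.png

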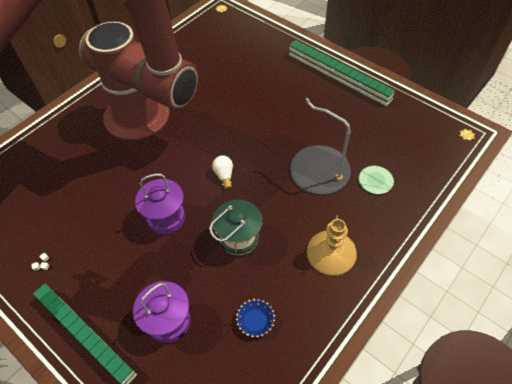

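View pics/a_top.png

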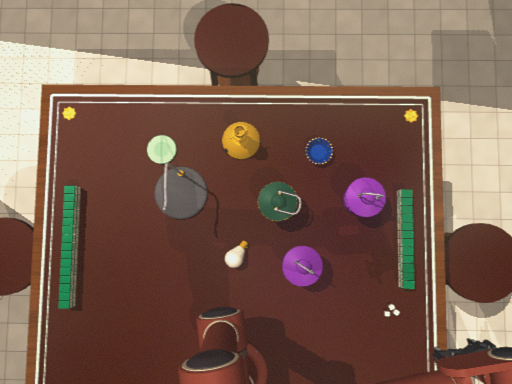

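View pics/a_wrist.png

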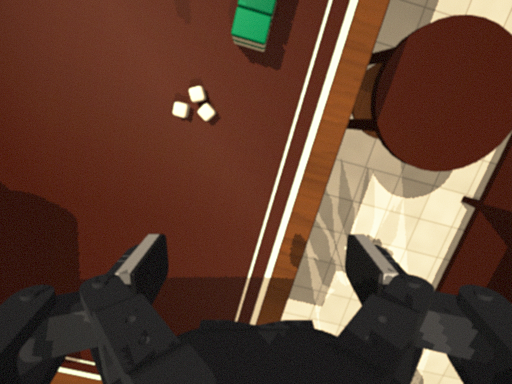

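The scene view shows the green lantern at about (237,225), with its bail folded towards the lower left. The stand base is at (320,170) with the hook tip at (308,100), the lamp at (332,250) and two purple decoys. The top view shows the lantern at (279,202) with the bail end at (300,205), and the stand at (180,193).

```bash
cat > h.py <<'E'
import numpy as np, cv2
def rays(f,uv):
    uv=np.atleast_2d(uv).astype(float); K=f["K"]; P=f["pose"]
    d=np.stack([(uv[:,0]-K[0,2])/K[0,0],(uv[:,1]-K[1,2])/K[1,1],np.ones(len(uv))],1)
    return P[:3,3], d@P[:3,:3].T
def plane(f,uv,z):
    o,d=rays(f,uv); return o+d*((z-o[2])/d[:,2])[:,None]
def depth(f):
    v,u=np.mgrid[0:384,0:512]; o,d=rays(f,np.stack([u.ravel(),v.ravel()],1))
    w=o+d*f["range_z"].reshape(-1,1); return w.reshape(384,512,3)
def proj(f,p):
    p=np.atleast_2d(p); c=(p-f["pose"][:3,3])@f["pose"][:3,:3]; return c[:,:2]/c[:,2:]*[f["K"][0,0],f["K"][1,1]]+f["K"][:2,2]
def tri(f1,uv1,f2,uv2):
    o1,d1=rays(f1,uv1);o2,d2=rays(f2,uv2);d1=d1[0]/np.linalg.norm(d1[0]);d2=d2[0]/np.linalg.norm(d2[0])
    t=np.linalg.lstsq(np.stack([d1,-d2],1),o2-o1,rcond=None)[0];a=o1+t[0]*d1;b=o2+t[1]*d2
    return (a+b)/2,np.linalg.norm(a-b)
E
python3 - <<'E'
import numpy as np,cv2
from h import *
for n,rois in {"top":[(110,120,130,110),(240,160,80,70)],"scene":[(280,85,130,120),(190,180,90,90)]}.items():
    f=dict(np.load(f"a_{n}.npz"))
    for i,(u,v,w,h) in enumerate(rois):
        c=f["pixels"][v:v+h,u:u+w]; s=6 if i==0 else 8; s=min(s,600//h,800//w)
        cv2.imwrite(f"pics/b_{n}{i}.png",cv2.resize(c,None,fx=s,fy=s,interpolation=cv2.INTER_CUBIC)); print(n,i,s)
    W=depth(f); hsv=cv2.cvtColor(f["pixels"],cv2.COLOR_BGR2HSV)
    u,v,w,h=rois[0]; m=np.zeros((384,512),bool); m[v:v+h,u:u+w]=1; m&=(f["range_z"]>0)&(W[...,2]>0.03)
    p=W[m]; print(n,"stand pts",len(p),np.round(p[np.argsort(-p[:,2])][::max(1,len(p)//25)],3).tolist())
    u,v,w,h=rois[1]; m=np.zeros((384,512),bool); m[v:v+h,u:u+w]=1; m&=(f["range_z"]>0)&(W[...,2]>0.07)
    p=W[m]; print(n,"lantern",len(p),p.min(0),p.max(0),p.mean(0))
E
```

```text
top 0 5
top 1 8
top stand pts 499 [[0.599, 0.195, 0.256], [0.594, 0.196, 0.251], [0.594, 0.193, 0.249], [0.597, 0.196, 0.248], [0.583, 0.191, 0.245], [0.652, 0.193, 0.243], [0.543, 0.197, 0.239], [0.552, 0.198, 0.236], [0.66, 0.191, 0.173], [0.772, 0.006, 0.149], [0.769, 0.006, 0.136], [0.754, 0.0, 0.131], [0.767, 0.01, 0.129], [0.761, 0.016, 0.128], [0.784, 0.001, 0.126], [0.657, 0.191, 0.11], [0.758, 0.008, 0.051], [0.759, 0.015, 0.046], [0.783, 0.025, 0.044], [0.747, -0.002, 0.041], [0.764, 0.022, 0.039], [0.734, 0.001, 0.038], [0.768, 0.029, 0.036], [0.772, 0.032, 0.035], [0.806, 0.023, 0.033], [0.735, -0.002, 0.032], [0.779, 0.033, 0.03]]
top lantern 1246 [ 0.50189663 -0.20391165  0.09700255] [ 0.62304627 -0.07093923  0.14223479] [ 0.56104293 -0.13227047  0.1147504 ]
scene 0 5
scene 1 6
scene stand pts 583 [[0.593, 0.192, 0.254], [0.647, 0.189, 0.25], [0.603, 0.193, 0.249], [0.582, 0.192, 0.247], [0.591, 0.193, 0.245], [0.652, 0.189, 0.242], [0.559, 0.191, 0.24], [0.54, 0.19, 0.236], [0.66, 0.19, 0.224], [0.661, 0.192, 0.197], [0.663, 0.196, 0.167], [0.661, 0.191, 0.136], [0.661, 0.19, 0.102], [0.663, 0.194, 0.068], [0.596, 0.553, 0.05], [0.588, 0.566, 0.049], [0.585, 0.548, 0.047], [0.602, 0.569, 0.046], [0.574, 0.56, 0.045], [0.556, 0.552, 0.045], [0.611, 0.574, 0.044], [0.61, 0.57, 0.042], [0.531, 0.545, 0.039], [0.607, 0.545, 0.037], [0.521, 0.545, 0.034], [0.535, 0.542, 0.031]]
scene lantern 1746 [ 0.5008477  -0.2053463   0.07209981] [ 0.62565324 -0.07022022  0.14047253] [ 0.56808482 -0.13971602  0.11399456]
```

View pics/b_top0.png

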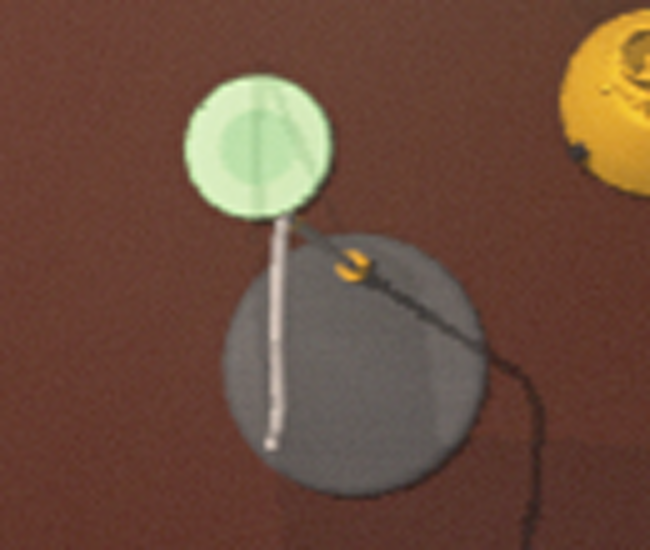

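View pics/b_top1.png

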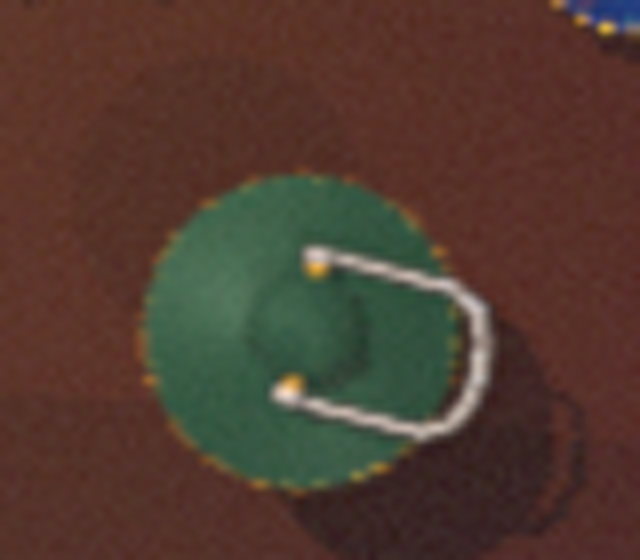

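View pics/b_scene0.png

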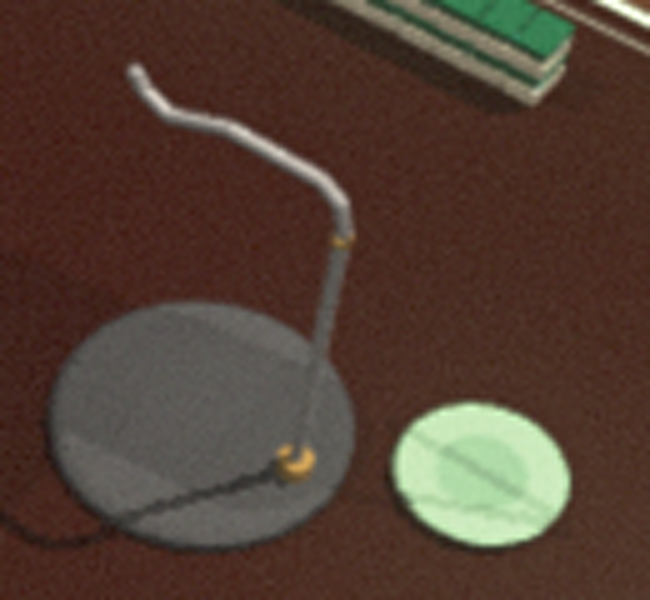

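View pics/b_scene1.png

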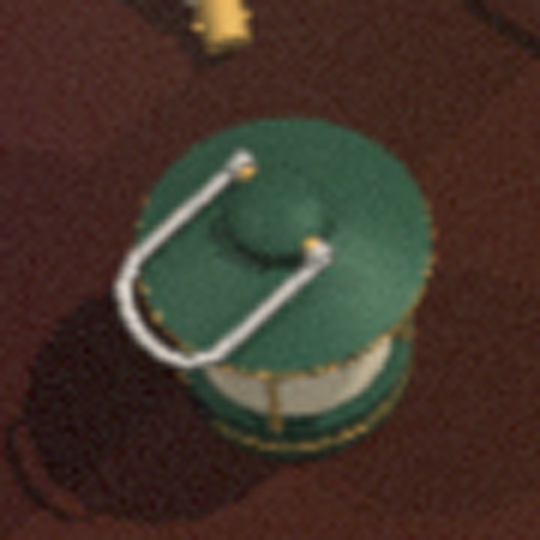

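```bash
python3 - <<'E'
import numpy as np,cv2
from h import *
T=dict(np.load("a_top.npz"));S=dict(np.load("a_scene.npz"))
def px(c,o,s): return [o[0]+(c[0]+.5)/s-.5,o[1]+(c[1]+.5)/s-.5]
t0=lambda x,y:px((x,y),(110,120),5); t1=lambda x,y:px((x,y),(240,160),8)
s0=lambda x,y:px((x,y),(280,85),5); s1=lambda x,y:px((x,y),(190,180),6)
for n,a,b in [("pivF",t1(316,255),s1(320,252)),("pivN",t1(288,395),s1(243,160)),("tip",t0(271,443),s0(135,68)),("collar",t0(353,266),s0(295,462)),("bend",t0(281,225),s0(340,195))]:
    print(n,*tri(T,a,S,b))
# stand base circle, from masks at z=.016
for n,f in [("top",T),("scene",S)]:
    W=depth(f); 
    g=f["pixels"].astype(int); grey=(g.max(2)-g.min(2)<25)&(g.max(2)>50)&(g.max(2)<150)
    m=grey&(abs(W[...,2]-.016)<.006)&(np.hypot(W[...,0]-.6,W[...,1]-.19)<.13)
    c,_=cv2.findContours(m.astype(np.uint8),cv2.RETR_EXTERNAL,cv2.CHAIN_APPROX_NONE); c=max(c,key=cv2.contourArea)[:,0]
    h=cv2.convexHull(c)[:,0]; p=plane(f,h,.016)[:,:2]
    A=np.c_[2*p,np.ones(len(p))]; x=np.linalg.lstsq(A,(p**2).sum(1),rcond=None)[0]; print(n,"base",x[:2],np.sqrt(x[2]+x[0]**2+x[1]**2))
    # rod high points
    m=(W[...,2]>.225)&(np.hypot(W[...,0]-.6,W[...,1]-.19)<.13); p=W[m]
    e=np.linalg.eigh(np.cov(p[:,:2].T))[1][:,1]; e*=np.sign(e[0]); t=(p[:,:2]-p[:,:2].mean(0))@e
    print(n,"rod mean",p.mean(0),"dir",e,np.degrees(np.arctan2(e[1],e[0])),"ends",p[t.argmin()],p[t.argmax()])
    # brim circle
    hsv=cv2.cvtColor(f["pixels"],cv2.COLOR_BGR2HSV)
    m=(hsv[...,0]>60)&(hsv[...,0]<100)&(hsv[...,1]>50)&(W[...,2]>.09)&(np.hypot(W[...,0]-.56,W[...,1]+.135)<.1)
    c,_=cv2.findContours(m.astype(np.uint8),cv2.RETR_EXTERNAL,cv2.CHAIN_APPROX_NONE); c=np.concatenate(c)[:,0]
    h=cv2.convexHull(c)[:,0]; p=plane(f,h,.101)[:,:2]
    A=np.c_[2*p,np.ones(len(p))]; x=np.linalg.lstsq(A,(p**2).sum(1),rcond=None)[0]; print(n,"brim",x[:2],np.sqrt(x[2]+x[0]**2+x[1]**2))
    # bail wire
    m=(hsv[...,1]<70)&(hsv[...,2]>110)&(np.hypot(W[...,0]-.56,W[...,1]+.155)<.085)&(W[...,2]>.09); p=W[m]
    print(n,"wire n",len(p),"maxext",p[p[:,1]<-.18].round(3).tolist()[:12])
E
```

```text
pivF [ 0.58935633 -0.1367141   0.13205024] 0.0018885929757048278
pivN [ 0.53563574 -0.12529538  0.13376808] 0.0005204973180697801
tip [0.52717316 0.19305575 0.25372295] 0.001741813458456728
collar [0.65966585 0.19323111 0.02289565] 0.0007565007897805791
bend [0.65301067 0.19384861 0.24392513] 4.111219536161553e-05
top base [0.59348732 0.19325146] 0.08779389680078689
top rod mean [0.59194895 0.19397223 0.24527373] dir [ 0.99998126 -0.00612254] -0.3507979279008426 ends [0.52545928 0.1955648  0.25507893] [0.65986585 0.19063542 0.23043619]
top brim [ 0.56296579 -0.13203536] 0.05948581307552022
top wire n 102 maxext [[0.585, -0.182, 0.104], [0.581, -0.18, 0.118], [0.581, -0.184, 0.111], [0.581, -0.187, 0.114], [0.581, -0.191, 0.111], [0.577, -0.187, 0.118], [0.578, -0.191, 0.109], [0.578, -0.194, 0.112], [0.575, -0.194, 0.108], [0.575, -0.197, 0.109], [0.572, -0.197, 0.113], [0.572, -0.2, 0.112]]
scene base [0.59768315 0.18905031] 0.08781559467122528
scene rod mean [0.59598175 0.19219489 0.24365832] dir [ 0.99996968 -0.00778774] -0.44620902154983755 ends [0.52539277 0.19605504 0.25077723] [0.66432512 0.19213096 0.22590981]
scene brim [ 0.56005373 -0.13033753] 0.06023062686391844
scene wire n 218 maxext [[0.523, -0.18, 0.111], [0.523, -0.184, 0.112], [0.527, -0.185, 0.116], [0.525, -0.186, 0.111], [0.526, -0.184, 0.109], [0.523, -0.188, 0.106], [0.525, -0.187, 0.108], [0.528, -0.186, 0.109], [0.526, -0.191, 0.108], [0.528, -0.19, 0.109], [0.527, -0.193, 0.107], [0.53, -0.192, 0.109]]
```

```bash
python3 - <<'E'
import numpy as np,cv2
from h import *
from scipy.spatial.transform import Rotation as R
from plant import manip
print([a for a in dir(manip) if a[0]!='_'])
q=manip.state()["tool_rot"]; print(np.round(R.from_quat(q,scalar_first=True).as_matrix(),3))
T=dict(np.load("a_top.npz"));S=dict(np.load("a_scene.npz"))
for n,f in [("top",T),("scene",S)]:
    W=depth(f); hsv=cv2.cvtColor(f["pixels"],cv2.COLOR_BGR2HSV)
    m=((hsv[...,0]>125)&(hsv[...,0]<160)&(hsv[...,1]>80)&(W[...,2]>.09)).astype(np.uint8)
    k,l,st,c=cv2.connectedComponentsWithStats(m)
    for i in range(1,k):
        if st[i,4]<200: continue
        h=cv2.convexHull(np.argwhere(l==i)[:,::-1].astype(np.int32))[:,0]
        p=plane(f,h,.101)[:,:2]; print(n,"purple",cv2.minEnclosingCircle(p.astype(np.float32)))
    for nm,lo,hi in [("white",0,0)]:
        m=(hsv[...,1]<60)&(hsv[...,2]>120)&(W[...,2]>.145)&(W[...,2]<.22)&(W[...,0]>.3)&(W[...,1]<0)&(W[...,0]<.7)&(W[...,1]>-.5)
        print(n,"bails>0.145",np.round(W[m][::15],3).tolist())
E
```

```text
['IKError', 'job_done', 'state']
[[-0.     0.966  0.259]
 [ 0.002  0.259 -0.966]
 [-1.     0.    -0.002]]
top purple ((0.5777726769447327, -0.4087499976158142), 0.06398813426494598)
top purple ((0.3609839677810669, -0.20951034128665924), 0.06255928426980972)
top bails>0.145 [[0.583, -0.378, 0.187], [0.578, -0.396, 0.207], [0.576, -0.429, 0.205], [0.371, -0.196, 0.206], [0.357, -0.22, 0.199]]
scene purple ((0.3607684373855591, -0.2100476324558258), 0.06379377841949463)
scene purple ((0.5786113739013672, -0.40898004174232483), 0.06344788521528244)
scene bails>0.145 [[0.363, -0.205, 0.205], [0.368, -0.203, 0.204], [0.376, -0.19, 0.193], [0.581, -0.382, 0.193], [0.579, -0.399, 0.205], [0.579, -0.407, 0.205], [0.576, -0.419, 0.203], [0.579, -0.431, 0.201]]
```

```bash
python3 - <<'E'
import numpy as np,cv2
f=np.load("a_scene.npz"); 
cv2.imwrite("pics/c.png",cv2.resize(f["pixels"][150:350,110:290],None,fx=3,fy=3,interpolation=cv2.INTER_CUBIC))
E
```

```text
(no output)
```

View pics/c.png

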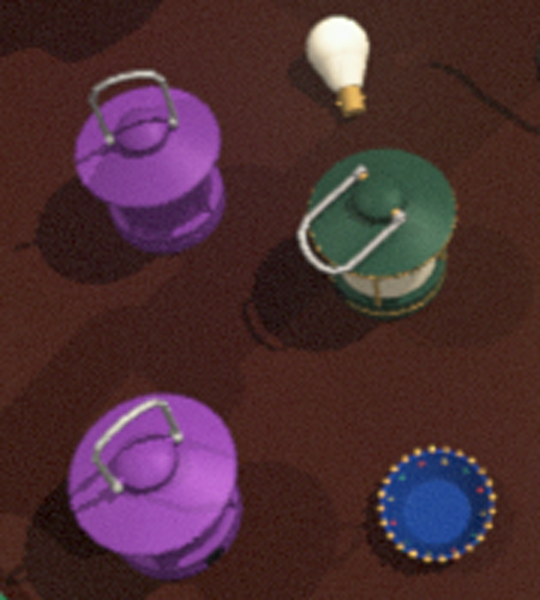

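The top view puts the lantern axis at (0.562,-0.131) and the scene view agrees, with the folded side facing 12° towards the robot. The hook tip is at (0.527,0.193,0.254) and the rod runs along world +x. The two purple decoys at (0.361,-0.21) and (0.578,-0.409) leave a gap to come in from the near right, so I'll go there first.

```bash
python3 -m inch '[{"fingers":-1,"delta_pos":[-0.8,5.5,-2.4],"twist":[0,0,0]},{"fingers":-1,"delta_pos":[-0.8,5.5,-2.4],"twist":[0,0,0]},{"fingers":-1,"delta_pos":[-0.8,5.5,-2.4],"twist":[0,0,0]},{"fingers":-1,"delta_pos":[-0.8,5.5,-2.4],"twist":[0,0,0]},{"fingers":-1,"delta_pos":[-0.8,5.5,-2.4],"twist":[0,0,0]}]'
python3 -m inch '[{"fingers":-1,"delta_pos":[0,0,0],"twist":[-9.6,0,0]},{"fingers":-1,"delta_pos":[0,0,0],"twist":[-9.6,0,0]},{"fingers":-1,"delta_pos":[0,0,0],"twist":[-9.6,0,0]},{"fingers":-1,"delta_pos":[0,0,0],"twist":[-9.6,0,0]},{"fingers":-1,"delta_pos":[0,0,0],"twist":[-9.6,0,0]}]'
```

```text
time: 0.78
tool_pos: [0.3975, -0.4151, 0.2454]
tool_rot: [0.561, 0.431, 0.561, -0.43]
contact_force: [0.2, 0.2, 0.3]
gripper_width: -0.001
time: 1.4
tool_pos: [0.3962, -0.4164, 0.2449]
tool_rot: [0.688, 0.163, 0.688, -0.163]
contact_force: [0.7, 0.4, -0.7]
gripper_width: 0.001
```

```bash
cat >> h.py <<'E'
from scipy.spatial.transform import Rotation as R
def pose():
    from plant import manip
    s=manip.state(); return s["tool_pos"],R.from_quat(s["tool_rot"],scalar_first=True).as_matrix(),s
def go(target):
    p,M,s=pose(); print("t",round(s["time"],2),"p",p.round(4),"x",M[:,0].round(3),"y",M[:,1].round(3),"z",M[:,2].round(3)); print("delta tool cm",((np.array(target)-p)@M*100).round(2),"F",s["contact_force"].round(1),"j",s["joint_pos"].round(2))
E
python3 -m inch '[{"fingers":-1,"delta_pos":[0,0,0],"twist":[0,0,10.25]},{"fingers":-1,"delta_pos":[0,0,0],"twist":[0,0,10.25]},{"fingers":-1,"delta_pos":[0,0,0],"twist":[0,0,10.25]},{"fingers":-1,"delta_pos":[0,0,0],"twist":[0,0,10.25]}]'
python3 -c "
from h import *
go([.5,-.3,.15])"
```

```text
time: 1.9
tool_pos: [0.3962, -0.4172, 0.2461]
tool_rot: [0.702, 0.397, 0.585, 0.088]
contact_force: [0.5, 0.1, 0.2]
gripper_width: -0.001
t 1.9 p [ 0.3962 -0.4172  0.2461] x [ 0.301  0.587 -0.752] y [0.341 0.67  0.66 ] z [ 0.891 -0.454  0.001]
delta tool cm [17.22  5.05  3.91] F [0.5 0.1 0.2] j [-1.21  0.18  1.54  0.54  1.91 -0.68]
```

```bash

python3 -m inch '[{"fingers":-1,"delta_pos":[0,0,0],"twist":[0,0,10.25]},{"fingers":-1,"delta_pos":[0,0,0],"twist":[0,0,10.25]},{"fingers":-1,"delta_pos":[0,0,0],"twist":[0,0,10.25]},{"fingers":-1,"delta_pos":[0,0,0],"twist":[0,0,10.25]}]'
python3 - <<'E'
from h import *
go([.49,-.315,.13])
from plant import viewer
for n in ["scene","wrist"]:
    f=viewer.grab_frame(n); cv2.imwrite(f"pics/d_{n}.png",f["pixels"])
E
```

```text
time: 2.4
tool_pos: [0.396, -0.4174, 0.2453]
tool_rot: [0.627, 0.577, 0.409, 0.328]
contact_force: [-0.1, 0.2, 0.4]
gripper_width: -0.001
t 2.4 p [ 0.396  -0.4174  0.2453] x [ 0.451  0.882 -0.134] y [0.061 0.119 0.991] z [ 0.891 -0.455  0.   ]
delta tool cm [14.82 -9.63  3.71] F [-0.1  0.2  0.4] j [-1.31  0.5   1.47  1.02  2.25 -0.66]
```

View pics/d_scene.png

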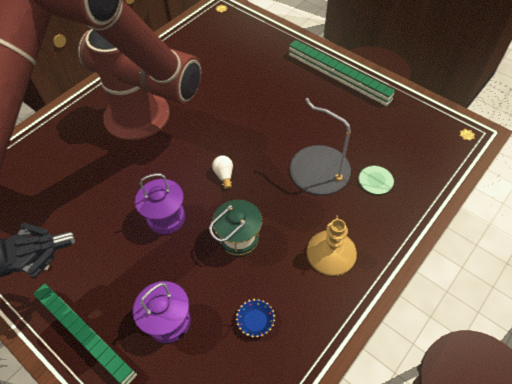

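View pics/d_wrist.png

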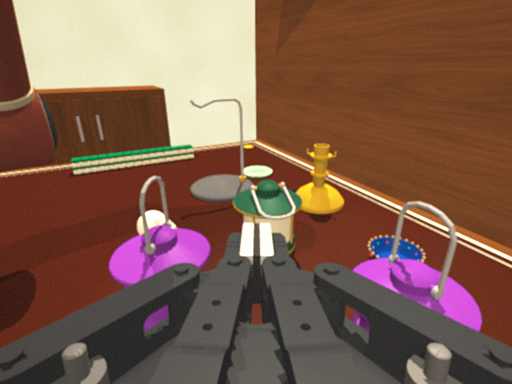

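The wrist view shows the green lantern ahead at (268,205), between the two purple ones, with the closed fingers pointing at it. I'll advance along the gap and go down.

```bash

python3 -c "
from h import *
go([.505,-.285,.11])"
python3 -m inch '[{"fingers":-1,"delta_pos":[4.3,-2.6,1],"twist":[0,0,0]},{"fingers":-1,"delta_pos":[4.3,-2.6,1],"twist":[0,0,0]},{"fingers":-1,"delta_pos":[4.3,-2.6,1],"twist":[0,0,0]},{"fingers":-1,"delta_pos":[4.3,-2.6,0.7],"twist":[0,0,0]}]'
python3 - <<'E'
from h import *
go([.52,-.256,.087])
from plant import viewer
for n in ["scene","wrist"]:
    f=viewer.grab_frame(n); cv2.imwrite(f"pics/e_{n}.png",f["pixels"]); np.savez(f"e_{n}.npz",**f)
f=viewer.grab_frame("scene")["pixels"][140:300,60:290]; cv2.imwrite("pics/e_sc.png",cv2.resize(f,None,fx=3.4,fy=3.4,interpolation=cv2.INTER_CUBIC))
E
```

```text
t 2.5 p [ 0.3953 -0.4156  0.2398] x [ 0.45   0.883 -0.131] y [0.068 0.113 0.991] z [ 0.89  -0.455 -0.009]
delta tool cm [ 18.17 -10.65   3.94] F [ 0.2  0.2 -1.3] j [-1.31  0.51  1.47  1.01  2.25 -0.66]
time: 3.0
tool_pos: [0.5014, -0.2941, 0.1188]
tool_rot: [0.629, 0.573, 0.412, 0.326]
contact_force: [-0.2, 0.0, -0.4]
gripper_width: -0.001
t 3.0 p [ 0.5014 -0.2941  0.1188] x [ 0.449  0.882 -0.145] y [0.063 0.13  0.989] z [ 0.891 -0.453  0.003]
delta tool cm [ 4.65 -2.53 -0.07] F [-0.2  0.  -0.4] j [-1.11  0.57  1.63  1.04  1.97 -0.79]
```

View pics/e_sc.png

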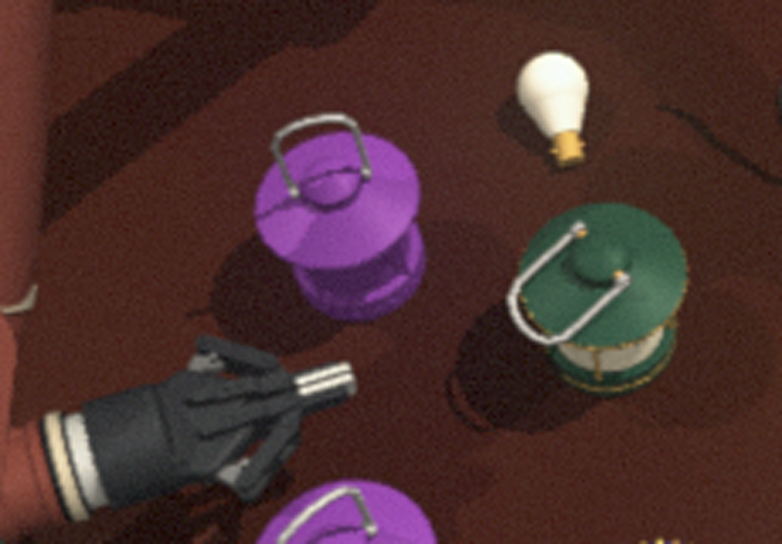

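View pics/e_wrist.png

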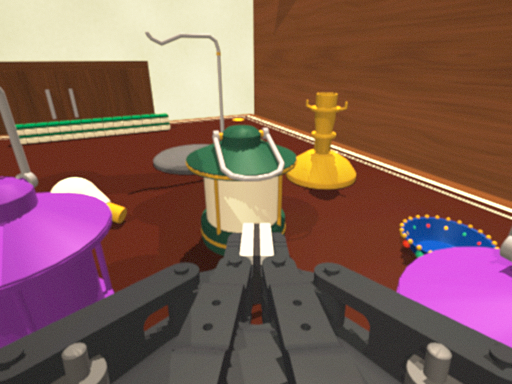

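```bash
python3 - <<'E'
from h import *
f=dict(np.load("e_wrist.npz")); W=depth(f)
hsv=cv2.cvtColor(f["pixels"],cv2.COLOR_BGR2HSV)
for u in (228,238,248,258,268,276):
    col=[(v,hsv[v,u].tolist(),W[v,u].round(3).tolist()) for v in range(172,184)]
    m=[c for c in col if c[1][1]<60]; print(u,m[:1],m[-1:],len(m))
# ray/plane check
for uv in [(236,178),(249,179),(262,178)]: print(plane(f,[uv],.107))
# fingertip
print(W[222:226,240:272:6].round(3).tolist()[0])
c=f["pixels"][120:270,170:330]; cv2.imwrite("pics/e_w.png",cv2.resize(c,None,fx=4,fy=4,interpolation=cv2.INTER_CUBIC))
E
```

```text
228 [(172, [17, 25, 252], [0.523, -0.187, 0.109])] [(175, [13, 45, 164], [0.522, -0.189, 0.107])] 4
238 [(174, [31, 40, 218], [0.534, -0.184, 0.104])] [(180, [29, 50, 117], [0.529, -0.196, 0.103])] 7
248 [(175, [35, 40, 154], [0.541, -0.19, 0.104])] [(180, [15, 49, 147], [0.536, -0.201, 0.104])] 6
258 [(175, [18, 54, 212], [0.551, -0.192, 0.103])] [(180, [17, 58, 157], [0.545, -0.204, 0.103])] 6
268 [(173, [22, 45, 176], [0.562, -0.193, 0.103])] [(178, [16, 55, 148], [0.555, -0.205, 0.104])] 6
276 [(172, [19, 34, 244], [0.565, -0.202, 0.107])] [(175, [21, 45, 120], [0.564, -0.204, 0.105])] 4
[[ 0.52544603 -0.1990937   0.107     ]]
[[ 0.53472162 -0.20663965  0.107     ]]
[[ 0.54606026 -0.20981689  0.107     ]]
[[0.541, -0.169, 0.042], [0.546, -0.173, 0.043], [0.553, -0.173, 0.041], [0.56, -0.175, 0.041], [0.567, -0.175, 0.038], [0.576, -0.172, 0.035]]
```

View pics/e_w.png

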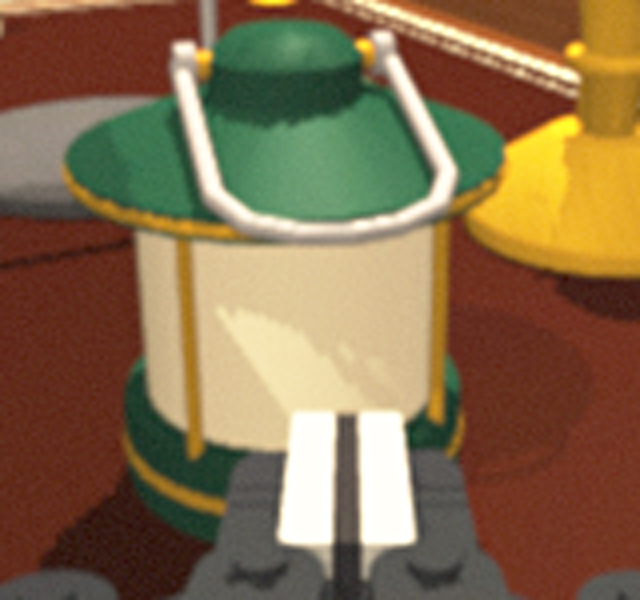

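```bash

python3 -c "
from h import *
f=dict(np.load('e_wrist.npz')); p,M,s=pose(); print(proj(f,p),proj(f,p-M[:,0]*.02+M[:,1]*.011))
go([.525,-.245,.080])"
python3 -m inch '[{"fingers":-1,"delta_pos":[2,-1,0],"twist":[0,0,0]},{"fingers":-1,"delta_pos":[2,-1,0],"twist":[0,0,0]},{"fingers":-1,"delta_pos":[2,-1.1,0],"twist":[0,0,0]}]'
python3 -m inch '[{"fingers":-1,"delta_pos":[0,0,0],"twist":[0,0,0]}]'
python3 - <<'E'
from h import *
go([.5485,-.1995,.079])
E
```

```text
[[258.43892027 219.45725891]] [[258.62395467 213.70325777]]
t 3.15 p [ 0.5004 -0.2922  0.1179] x [ 0.446  0.884 -0.14 ] y [0.064 0.124 0.99 ] z [ 0.893 -0.451 -0.001]
delta tool cm [ 5.8  -3.01  0.08] F [ 0.8 -0.2  0.3] j [-1.11  0.57  1.63  1.04  1.98 -0.79]
time: 3.52
tool_pos: [0.5254, -0.2448, 0.0789]
tool_rot: [0.628, 0.575, 0.411, 0.326]
contact_force: [-1.3, 0.5, 0.5]
gripper_width: -0.0
time: 3.65
tool_pos: [0.5248, -0.2432, 0.0779]
tool_rot: [0.626, 0.577, 0.411, 0.327]
contact_force: [0.6, -0.0, 0.5]
gripper_width: -0.002
t 3.65 p [ 0.5248 -0.2432  0.0779] x [ 0.448  0.883 -0.138] y [0.065 0.121 0.99 ] z [ 0.892 -0.453 -0.003]
delta tool cm [4.9  0.79 0.13] F [ 0.6 -0.   0.5] j [-1.04  0.6   1.69  1.07  1.89 -0.83]
```

```bash

python3 -m inch '[{"fingers":-1,"delta_pos":[1.7,0.25,0],"twist":[0,0,0]},{"fingers":-1,"delta_pos":[1.6,0.25,0],"twist":[0,0,0]},{"fingers":-1,"delta_pos":[1.6,0.25,0.1],"twist":[0,0,0]},{"fingers":-1,"delta_pos":[0,0,0],"twist":[0,0,0]}]'
python3 - <<'E'
from h import *
go([.5485,-.1995,.079])
from plant import viewer
for n in ["scene","wrist"]:
    f=viewer.grab_frame(n); np.savez(f"f_{n}.npz",**f)
    c=f["pixels"][150:310,60:290] if n=="scene" else f["pixels"][100:260,160:340]
    cv2.imwrite(f"pics/f_{n}.png",cv2.resize(c,None,fx=3.4,fy=3.4,interpolation=cv2.INTER_CUBIC))
E
```

```text
time: 4.15
tool_pos: [0.5487, -0.2002, 0.0802]
tool_rot: [0.627, 0.575, 0.411, 0.327]
contact_force: [0.0, -0.1, 0.6]
gripper_width: 0.003
t 4.15 p [ 0.5487 -0.2002  0.0802] x [ 0.448  0.883 -0.139] y [0.063 0.124 0.99 ] z [ 0.892 -0.452 -0.   ]
delta tool cm [ 0.07 -0.11 -0.05] F [ 0.  -0.1  0.6] j [-0.97  0.56  1.73  1.12  1.84 -0.82]
```

View pics/f_scene.png

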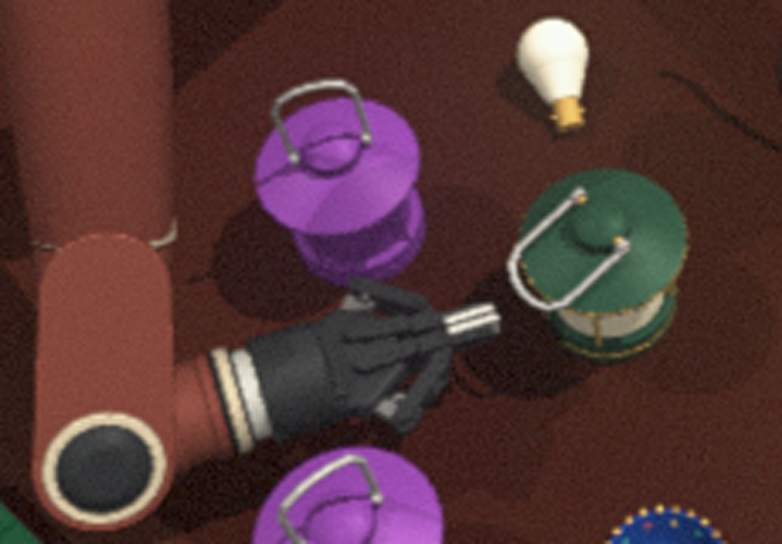

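View pics/f_wrist.png

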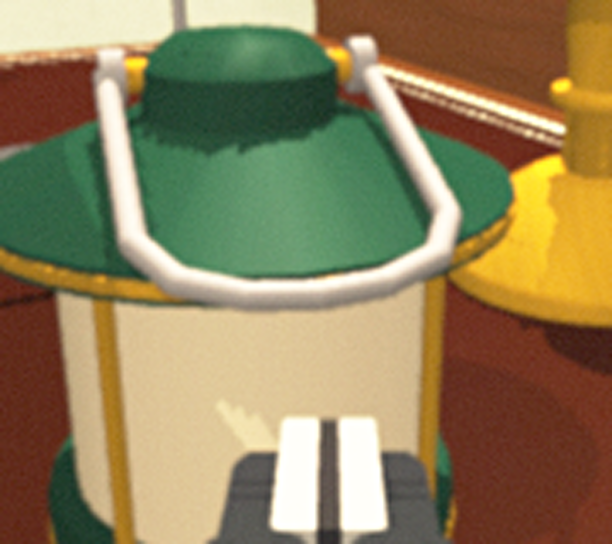

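```bash

python3 - <<'E'
from h import *
p,M,s=pose()
for n in ["scene","wrist"]:
    f=dict(np.load(f"f_{n}.npz")); print(n,proj(f,p),"wire",proj(f,[.5468,-.2026,.107])); W=depth(f)
    if n=="scene":
        o=[60,150]; 
    else: o=[160,100]
    print("crop",((proj(f,p)-o)*3.4).round(), ((proj(f,[.5468,-.2026,.107])-o)*3.4).round())
    if n=="wrist":
        for u,v in [(250,232),(266,232),(250,224),(266,224),(240,184),(250,185),(240,187)]: print((u,v),W[v,u].round(4))
    else:
        for u,v in [(200,243),(204,243),(205,241),(206,242)]: print((u,v),W[v,u].round(4))
E
```

```text
scene [[215.05188142 240.40671486]] wire [[213.13699989 235.18513585]]
crop [[527. 307.]] [[521. 290.]]
(200, 243) [ 0.5317 -0.2354  0.0961]
(204, 243) [ 0.9963 -0.5323  1.1041]
(205, 241) [ 0.5384 -0.2242  0.0982]
(206, 242) [ 0.5399 -0.2231  0.093 ]
wrist [[257.7783289  221.93254617]] wire [[255.90853451 181.90399616]]
crop [[332. 415.]] [[326. 278.]]
(250, 232) [ 0.5282 -0.2331  0.0963]
(266, 232) [ 0.5346 -0.237   0.0966]
(250, 224) [ 0.5318 -0.2258  0.0958]
(266, 224) [ 0.5391 -0.2288  0.0954]
(240, 184) [ 0.5378 -0.2007  0.1067]
(250, 185) [ 0.5429 -0.203   0.106 ]
(240, 187) [ 0.5378 -0.2006  0.1049]
```

```bash

python3 - <<'E'
from h import *
p,M,s=pose()
for n in ["scene","wrist"]:
    f=dict(np.load(f"f_{n}.npz")); W=depth(f); ok=f["range_z"]>0
    L=(W-p)@M*1000
    m=ok&(abs(L[...,2])<35)&(abs(L[...,1])<25)&(L[...,0]>-90)&(L[...,0]<10)
    for lo in range(-80,10,5):
        q=L[m&(L[...,0]>=lo)&(L[...,0]<lo+5)]
        if len(q): print(n,lo,len(q),"y",np.percentile(q[:,1],[5,50,95]).round(1),"z",np.percentile(q[:,2],[5,95]).round(1))
E
```

```text
scene -80 60 y [-9.6 10.3 15.5] z [-29.3  32.6]
scene -75 53 y [-2.2 11.  14.8] z [-28.1  31.7]
scene -70 35 y [-5.7  8.7 13.7] z [-21.6  28.6]
scene -65 25 y [ 0.1  7.3 11.5] z [-11.2  14.7]
scene -60 27 y [-2.3  7.9 12.8] z [-10.8  14.8]
scene -55 26 y [-0.1  8.3 13.8] z [-12.   13.9]
scene -50 23 y [-3.3  7.9 12.3] z [-10.9  14.2]
scene -45 26 y [-5.1  8.4 12.5] z [-10.2  14. ]
scene -40 23 y [-4.2  7.1 13.1] z [-10.1  13.4]
scene -35 23 y [-0.4  7.4 12.2] z [-13.2  12.9]
scene -30 14 y [-3.8  9.3 14.2] z [-1.7  8.4]
scene -25 2 y [8.1 8.7 9.4] z [-4.7  1.7]
scene -10 4 y [20.7 23.7 24.9] z [-12.8  -0.3]
scene -5 7 y [22.8 23.8 24.8] z [-23.1   9.5]
scene 0 6 y [21.5 24.6 24.9] z [-27.2  -9.5]
scene 5 13 y [20.  22.9 24.7] z [-26.4   6.9]
wrist -80 1935 y [-7.5 11.9 13.5] z [-32.8  32.1]
wrist -75 1520 y [-6.9 11.7 13.5] z [-24.9  23.5]
wrist -70 419 y [ 6.6 11.9 13.6] z [-20.   18.9]
wrist -65 589 y [-9.4  5.8 11.6] z [-5.6  4. ]
wrist -60 193 y [ 7.3 11.  11.5] z [-7.1  7.5]
wrist -55 329 y [ 6.8 10.7 11.4] z [-13.1  11.4]
wrist -50 289 y [ 6.7  7.5 11.4] z [-13.1  11.6]
wrist -45 269 y [ 6.7  7.6 11.4] z [-12.9  11.4]
wrist -40 232 y [ 6.8  9.1 11.4] z [-12.9  11.4]
wrist -35 167 y [ 6.8 10.9 11.4] z [-11.3  10.1]
wrist -30 10 y [10.5 10.8 10.9] z [-4.9  4.6]
wrist -15 2 y [24.  24.3 24.7] z [-16.7 -12.2]
wrist -10 301 y [21.5 23.5 24.9] z [-25.1   2.3]
wrist -5 77 y [21.9 23.6 24.9] z [ 2.8 12.3]
wrist 0 161 y [18.8 23.1 24.9] z [-34.   14.2]
wrist 5 71 y [19.2 24.1 24.9] z [-34.3   6. ]
```

Both cameras put the visible finger end about 27 mm short of the reported TCP. I'll test this with a small lift under the wire, which is harmless whichever figure is right.

```bash

python3 -m inch '[{"fingers":-1,"delta_pos":[-0.15,1,0],"twist":[0,0,0]},{"fingers":-1,"delta_pos":[-0.15,1,0],"twist":[0,0,0]},{"fingers":-1,"delta_pos":[-0.1,0.5,0],"twist":[0,0,0]},{"fingers":-1,"delta_pos":[0,0,0],"twist":[0,0,0]}]'
python3 - <<'E'
from h import *
go([.5485,-.1995,.105])
from plant import viewer
for n in ["scene","wrist"]:
    f=viewer.grab_frame(n); np.savez(f"g_{n}.npz",**f)
    c=f["pixels"][150:310,60:290] if n=="scene" else f["pixels"][100:260,160:340]
    cv2.imwrite(f"pics/g_{n}.png",cv2.resize(c,None,fx=3.4,fy=3.4,interpolation=cv2.INTER_CUBIC))
E
```

```text
time: 4.75
tool_pos: [0.5484, -0.2026, 0.106]
tool_rot: [0.628, 0.575, 0.41, 0.326]
contact_force: [0.7, 0.3, 0.6]
gripper_width: 0.003
t 4.75 p [ 0.5484 -0.2026  0.106 ] x [ 0.45   0.882 -0.14 ] y [0.062 0.125 0.99 ] z [ 0.891 -0.454  0.001]
delta tool cm [ 0.3  -0.06 -0.13] F [0.7 0.3 0.6] j [-0.97  0.52  1.74  1.13  1.85 -0.79]
```

View pics/g_scene.png

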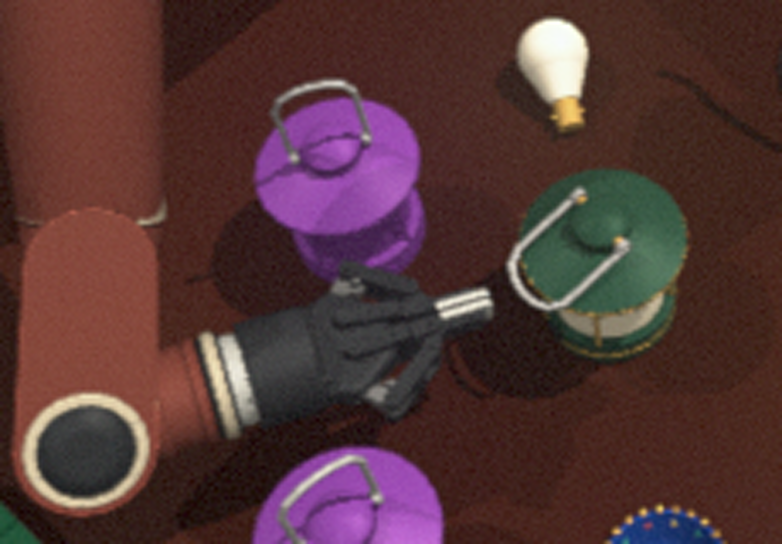

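View pics/g_wrist.png

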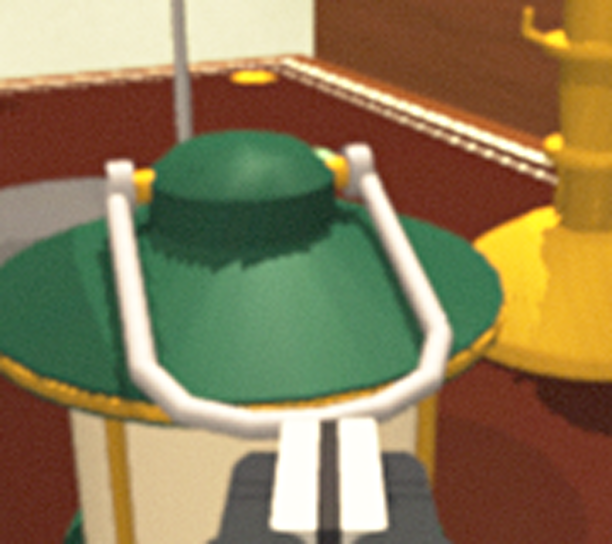

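The wire did not move, so the cameras are right: the real finger end is about 27 mm behind the reported TCP along tool x. I'll apply this offset from here on. Next I lower, then advance under the wire.

```bash
cat >> h.py <<'E'
OFF=.027
def tip(target):
    p,M,s=pose(); t=p-OFF*M[:,0]; print("t",round(s["time"],2),"tip",t.round(4),"x",M[:,0].round(3),"z",M[:,2].round(3),"F",s["contact_force"].round(1),"w",round(s["gripper_width"],3)); print("delta tool cm",((np.array(target)-t)@M*100).round(2))
E
python3 -m inch '[{"fingers":-1,"delta_pos":[0.15,-1,0],"twist":[0,0,0]},{"fingers":-1,"delta_pos":[0.15,-1,0],"twist":[0,0,0]},{"fingers":-1,"delta_pos":[0.1,-0.8,0],"twist":[0,0,0]},{"fingers":-1,"delta_pos":[0,0,0],"twist":[0,0,0]}]'
python3 - <<'E'
from h import *
tip([.549,-.198,.081])
E
```

```text
time: 5.35
tool_pos: [0.5479, -0.2016, 0.076]
tool_rot: [0.626, 0.576, 0.411, 0.327]
contact_force: [-1.1, 0.1, 0.1]
gripper_width: 0.001
t 5.35 tip [ 0.5358 -0.2254  0.0797] x [ 0.449  0.883 -0.138] z [ 0.891 -0.454 -0.002] F [-1.1  0.1  0.1] w 0.001
delta tool cm [ 3.    0.55 -0.07]
```

```bash

python3 -m inch '[{"fingers":-1,"delta_pos":[1.5,0.25,0],"twist":[0,0,0]},{"fingers":-1,"delta_pos":[1.5,0.25,0],"twist":[0,0,0]},{"fingers":-1,"delta_pos":[0,0,0],"twist":[0,0,0]}]'
python3 - <<'E'
from h import *
tip([.549,-.198,.081])
from plant import viewer
for n in ["scene","wrist"]:
    f=viewer.grab_frame(n); np.savez(f"g_{n}.npz",**f)
    c=f["pixels"][150:310,60:290] if n=="scene" else f["pixels"][100:260,160:340]
    cv2.imwrite(f"pics/i_{n}.png",cv2.resize(c,None,fx=3.4,fy=3.4,interpolation=cv2.INTER_CUBIC))
E
```

```text
time: 5.72
tool_pos: [0.5622, -0.1732, 0.078]
tool_rot: [0.627, 0.575, 0.411, 0.327]
contact_force: [-0.1, 0.8, -0.2]
gripper_width: 0.0
t 5.72 tip [ 0.5502 -0.1971  0.0818] x [ 0.448  0.883 -0.139] z [ 0.892 -0.452 -0.   ] F [-0.1  0.8 -0.2] w 0.0
delta tool cm [-0.12 -0.09 -0.06]
```

View pics/i_scene.png

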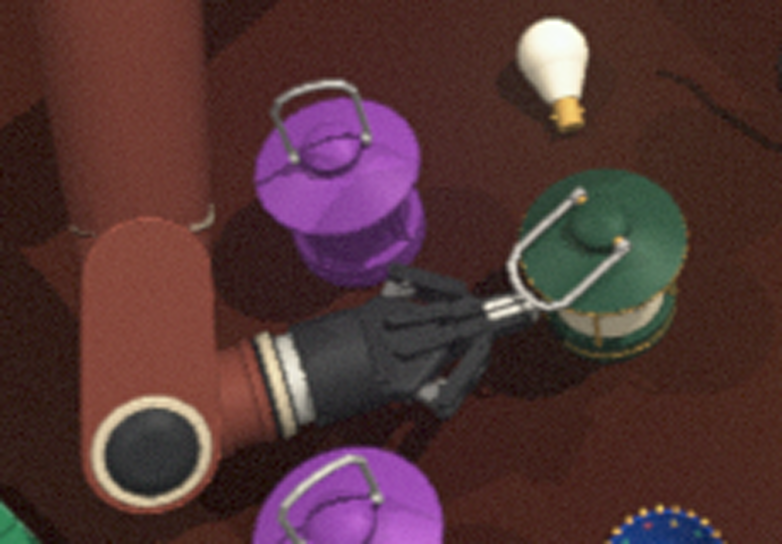

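View pics/i_wrist.png

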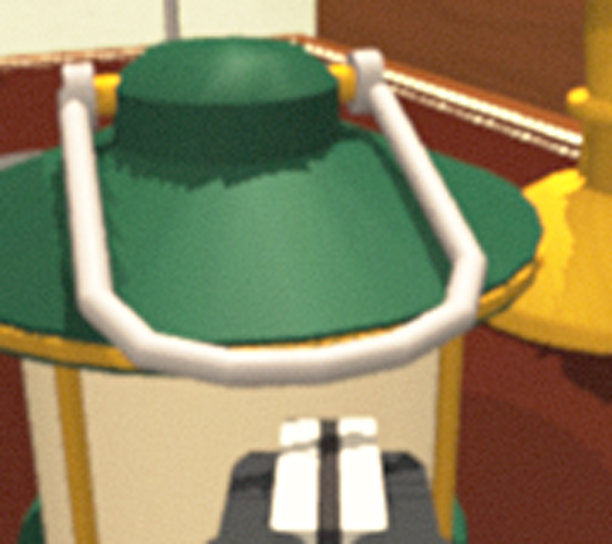

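```bash

python3 -m inch '[{"fingers":-1,"delta_pos":[-0.2,1,0],"twist":[0,0,0]},{"fingers":-1,"delta_pos":[-0.2,1,0],"twist":[0,0,0]},{"fingers":-1,"delta_pos":[-0.2,1,0],"twist":[0,0,0]},{"fingers":-1,"delta_pos":[0,0,0],"twist":[0,0,0]}]'
python3 - <<'E'
from h import *
tip([.549,-.198,.081])
from plant import viewer
for n in ["scene","wrist"]:
    f=viewer.grab_frame(n); np.savez(f"g_{n}.npz",**f)
    c=f["pixels"][150:310,60:290] if n=="scene" else f["pixels"][100:260,160:340]
    cv2.imwrite(f"pics/j_{n}.png",cv2.resize(c,None,fx=3.4,fy=3.4,interpolation=cv2.INTER_CUBIC))
E
```

```text
time: 6.32
tool_pos: [0.5616, -0.1773, 0.1097]
tool_rot: [0.628, 0.575, 0.41, 0.327]
contact_force: [-0.1, -0.3, 0.7]
gripper_width: -0.002
t 6.33 tip [ 0.5495 -0.2011  0.1135] x [ 0.45   0.882 -0.14 ] z [ 0.891 -0.454  0.002] F [-0.1 -0.3  0.7] w -0.002
delta tool cm [ 0.71 -3.18 -0.19]
```

View pics/j_scene.png

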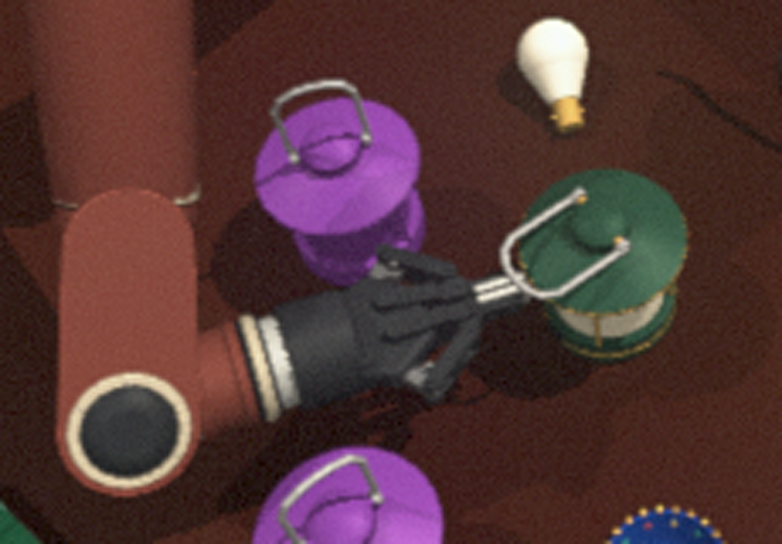

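View pics/j_wrist.png

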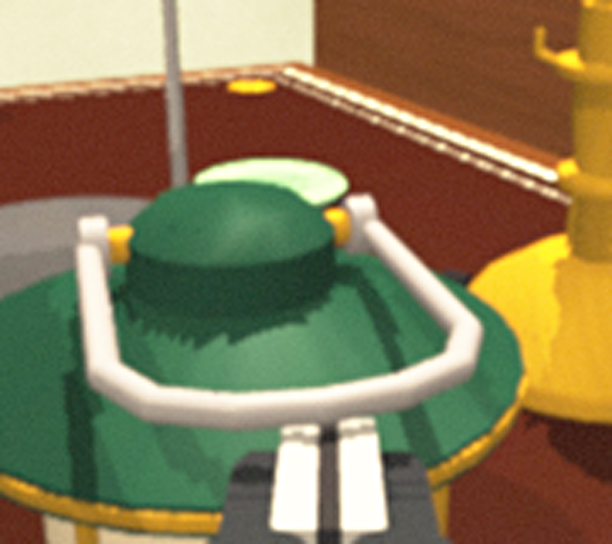

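The bail is rising: the wire rests on the fingertips at crop (330,405) and the force stays under 1 N. Next I work out the arc deltas, pitching the tool down as the bail comes up.

```bash

python3 - <<'E'
from h import *
p,M,s=pose(); print(p.round(4), s["contact_force"].round(1))
C=np.array([.562,-.1312]); lx=np.array([.208,.978,0]); ly=np.array([-.978,.208,0])
az=np.arctan2(M[1,0],M[0,0]); h=np.array([np.cos(az),np.sin(az),0]); print(np.degrees(az), np.degrees(np.arcsin(-M[2,0])))
prev=p; PM=M
for th,al,sm in [(75,82,7),(60,72,9),(45,62,10),(30,55,10),(15,50,10),(4,50,10)]:
    t=np.radians(th); a=np.radians(al)
    Wp=np.r_[C,0]-lx*.076*np.sin(t)+np.array([0,0,.128+.076*np.cos(t)])-ly*.005
    d=h*np.sin(a)-np.array([0,0,np.cos(a)]); n=-(-h*np.cos(a)-np.array([0,0,np.sin(a)])); n=np.array([0,0,1])*np.sin(a)+h*np.cos(a)
    # tool y = up-ish, leaning forward along h when pitched down
    up=n
    tp=Wp+d*sm/1000-up*.0135+d*.027
    print(th,al,"delta",((tp-prev)@PM*100).round(2),"tip",(tp-d*.027).round(3)); prev=tp; PM=np.stack([d,n,np.cross(d,n)],1)
E
```

```text
[ 0.5613 -0.1767  0.1086] [0.  0.7 0.1]
62.992047334160134 8.010520381719163
75 82 delta [0.01 2.12 0.38] tip [ 0.554 -0.2    0.133]
60 72 delta [ 0.38  1.31 -0.2 ] tip [ 0.555 -0.193  0.15 ]
45 62 delta [ 0.43  1.24 -0.31] tip [ 0.557 -0.183  0.165]
30 55 delta [ 0.58  1.34 -0.41] tip [ 0.559 -0.169  0.177]
15 50 delta [ 0.88  1.32 -0.47] tip [ 0.562 -0.152  0.185]
4 50 delta [ 0.91  1.08 -0.37] tip [ 0.565 -0.138  0.187]
```

```bash

python3 -m inch '[{"fingers":-1,"delta_pos":[0,1.05,0.1],"twist":[0,0,0]},{"fingers":-1,"delta_pos":[0,1.05,0.1],"twist":[0,0,0]},{"fingers":-1,"delta_pos":[0.2,0.65,0],"twist":[0,0,-5]},{"fingers":-1,"delta_pos":[0.2,0.65,0],"twist":[0,0,-5]},{"fingers":-1,"delta_pos":[0,0,0],"twist":[0,0,0]}]'
python3 - <<'E'
from h import *
tip([.555,-.193,.150])
from plant import viewer
for n in ["scene","wrist"]:
    f=viewer.grab_frame(n); np.savez(f"g_{n}.npz",**f)
    c=f["pixels"][150:310,60:290] if n=="scene" else f["pixels"][100:260,160:340]
    cv2.imwrite(f"pics/k_{n}.png",cv2.resize(c,None,fx=3.4,fy=3.4,interpolation=cv2.INTER_CUBIC))
E
```

```text
time: 7.05
tool_pos: [0.5683, -0.1696, 0.144]
tool_rot: [0.655, 0.536, 0.458, 0.271]
contact_force: [-0.1, -0.7, -0.1]
gripper_width: 0.001
t 7.05 tip [ 0.5566 -0.1925  0.1524] x [ 0.432  0.847 -0.31 ] z [ 0.891 -0.453  0.005] F [-0.1 -0.7 -0.1] w 0.001
delta tool cm [-0.04 -0.26 -0.12]
```

View pics/k_wrist.png

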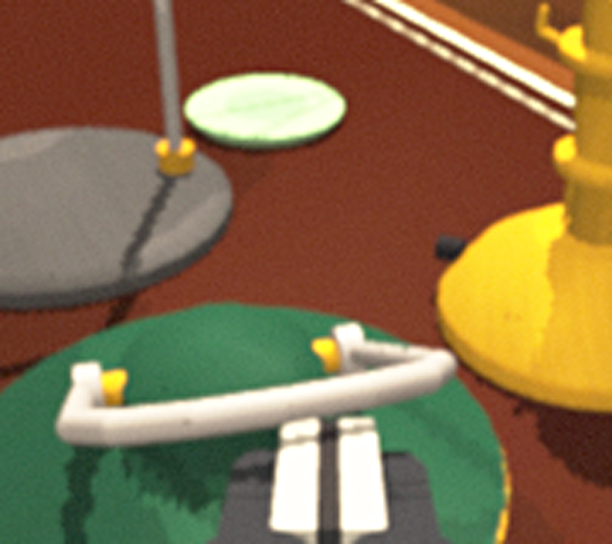

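The bail is now about halfway up, at crop (260,405), and still rests on the fingertips. I'll continue along the arc.

```bash

python3 -m inch '[{"fingers":-1,"delta_pos":[0.2,0.5,-0.2],"twist":[0,0,-5]},{"fingers":-1,"delta_pos":[0.2,0.6,-0.2],"twist":[0,0,-5]},{"fingers":-1,"delta_pos":[0.3,0.65,-0.2],"twist":[0,0,-3.5]},{"fingers":-1,"delta_pos":[0.3,0.65,-0.2],"twist":[0,0,-3.5]},{"fingers":-1,"delta_pos":[0,0,0],"twist":[0,0,0]}]'
python3 - <<'E'
from h import *
tip([.559,-.169,.177])
from plant import viewer
for n in ["scene","wrist"]:
    f=viewer.grab_frame(n); np.savez(f"g_{n}.npz",**f)
    c=f["pixels"][150:310,60:290] if n=="scene" else f["pixels"][100:260,160:340]
    cv2.imwrite(f"pics/l_{n}.png",cv2.resize(c,None,fx=3.4,fy=3.4,interpolation=cv2.INTER_CUBIC))
E
```

```text
time: 7.78
tool_pos: [0.569, -0.148, 0.1586]
tool_rot: [0.686, 0.464, 0.534, 0.172]
contact_force: [-0.2, -0.6, -0.5]
gripper_width: 0.002
t 7.78 tip [ 0.559  -0.1677  0.174 ] x [ 0.372  0.731 -0.573] z [ 0.891 -0.453  0.   ] F [-0.2 -0.6 -0.5] w 0.002
delta tool cm [-0.26  0.18  0.06]
```

View pics/l_wrist.png

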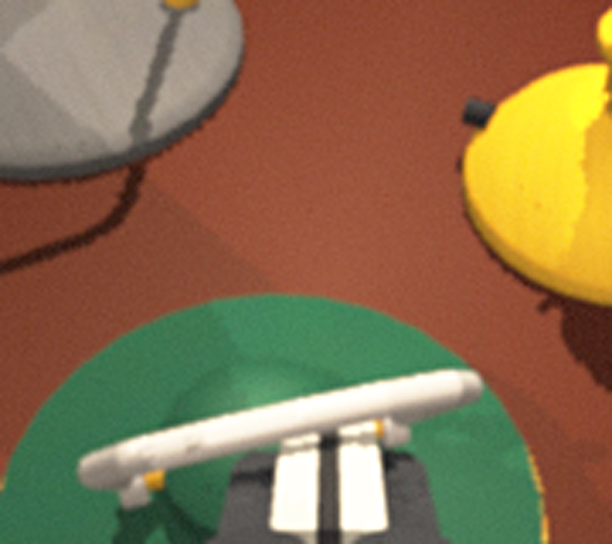

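View pics/l_scene.png

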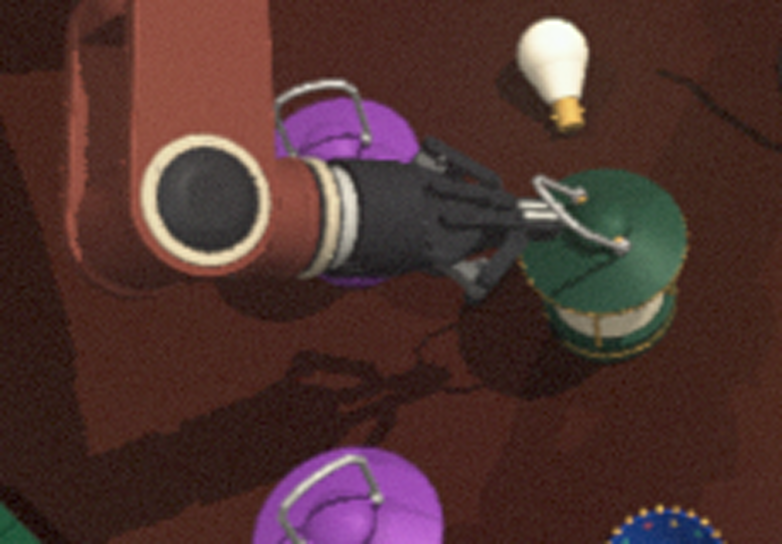

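```bash

python3 - <<'E'
from h import *
p,M,s=pose(); t=p-.027*M[:,0]
C=np.array([.562,-.1312,0]); lx=np.array([.208,.978,0]); ly=np.array([-.978,.208,0])
for th in (30,15,3):
    a=np.radians(th); Wp=C-lx*.076*np.sin(a)+[0,0,.128+.076*np.cos(a)]-ly*.005
    print(th,((Wp+.008*M[:,0]-.0135*M[:,1]-t)@M*100).round(2))
E
```

```text
30 [-0.49  0.32  0.11]
15 [ 0.53  1.96 -0.36]
3 [ 1.63  3.03 -0.77]
```

```bash

python3 -m inch '[{"fingers":-1,"delta_pos":[0.2,1,-0.2],"twist":[0,0,0]},{"fingers":-1,"delta_pos":[0.4,1,-0.2],"twist":[0,0,0]},{"fingers":-1,"delta_pos":[0.5,0.5,-0.2],"twist":[0,0,0]},{"fingers":-1,"delta_pos":[0.5,0.5,-0.2],"twist":[0,0,0]},{"fingers":-1,"delta_pos":[0,0,0],"twist":[0,0,0]}]'
python3 - <<'E'
from h import *
tip([.559,-.169,.177])
from plant import viewer
for n in ["scene","top"]:
    f=viewer.grab_frame(n); np.savez(f"g_{n}.npz",**f)
    W=depth(f); hsv=cv2.cvtColor(f["pixels"],cv2.COLOR_BGR2HSV)
    m=(hsv[...,1]<70)&(hsv[...,2]>110)&(np.hypot(W[...,0]-.562,W[...,1]+.131)<.05)&(W[...,2]>.135); q=W[m]-[.562,-.1312,0]
    if n=="top" or 1:
        a=q@[.208,.978,0]; z=q[:,2]-.128; print(n,len(q),"angle deg",np.degrees(np.arctan2(-a,z))[z>.055].round(0)[:30], "y",(q@[-.978,.208,0]).round(3)[z>.055][:30], "zmax",q[:,2].max())
    c=f["pixels"][150:310,60:290] if n=="scene" else f["pixels"][120:260,200:400]
    cv2.imwrite(f"pics/m_{n}.png",cv2.resize(c,None,fx=3.4,fy=3.4,interpolation=cv2.INTER_CUBIC))
E
```

```text
time: 8.5
tool_pos: [0.5754, -0.1171, 0.1738]
tool_rot: [0.686, 0.464, 0.534, 0.171]
contact_force: [0.3, 0.3, -0.3]
gripper_width: -0.0
t 8.5 tip [ 0.5654 -0.1368  0.1893] x [ 0.371  0.73  -0.573] z [ 0.891 -0.453 -0.   ] F [ 0.3  0.3 -0.3] w -0.0
delta tool cm [-1.88 -2.82  0.89]
scene 117 angle deg [ 2.  0. -1.  2.  1. -0.  2.  1. -1.  2.  1.  0.  2.  1.  0. 14. 13. 12.
 11.  9.  7.  6.  4.  2.  2.  0.  0. 17. 16. 15.] y [ 0.023  0.022  0.019  0.018  0.016  0.014  0.015  0.012  0.012  0.011
  0.008  0.005  0.007  0.003  0.001  0.012  0.009  0.01   0.008  0.009
  0.01   0.007  0.007  0.007  0.001  0.002 -0.003  0.005  0.006  0.003] zmax 0.22150542055356093
top 85 angle deg [-1.  1. -1.  2. -0.  0. -2.  1. -1.  1. -1.  1.  4.  6.  8. 11. -0.  2.
  4.  6.  8. 10. 11. 14. -2.  0.  3.  5.  6.  7.] y [-0.027 -0.027 -0.024 -0.024 -0.02  -0.017 -0.013 -0.014 -0.011 -0.011
 -0.008 -0.008 -0.009 -0.01  -0.01  -0.011 -0.005 -0.006 -0.006 -0.007
 -0.007 -0.008 -0.008 -0.009 -0.001 -0.002 -0.003 -0.003 -0.004 -0.004] zmax 0.2238757907625193
```

View pics/m_top.png

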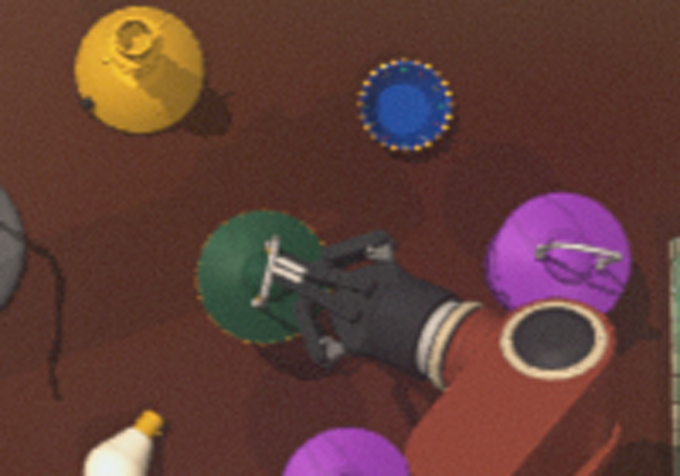

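View pics/m_scene.png

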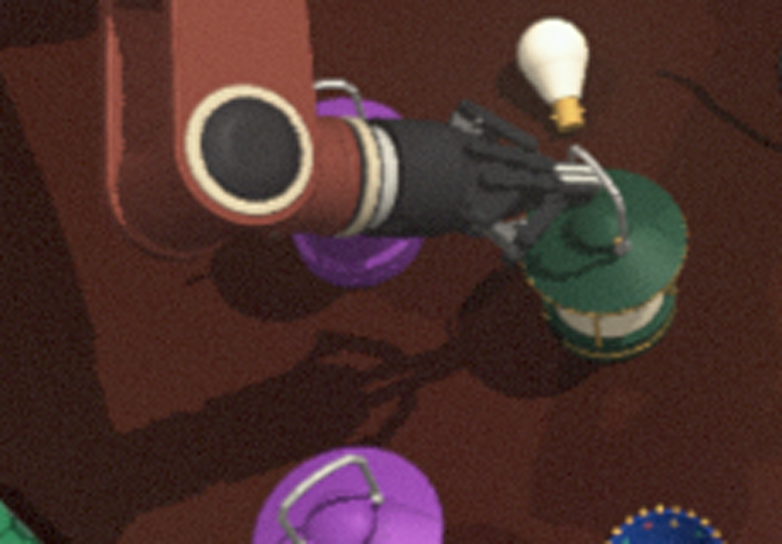

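The top view shows the bail standing at about 1° and the lantern not moved. I'll back the fingers off the wire: first away from it, then out and up.

```bash

python3 -m inch '[{"fingers":-1,"delta_pos":[0,-0.8,0],"twist":[0,0,0]},{"fingers":-1,"delta_pos":[-2,-0.2,0],"twist":[0,0,0]},{"fingers":-1,"delta_pos":[-4,0,0],"twist":[0,0,0]},{"fingers":-1,"delta_pos":[-5,3,0],"twist":[0,0,0]},{"fingers":-1,"delta_pos":[-4,4,0],"twist":[0,0,0]}]'
python3 -m inch '[{"fingers":-1,"delta_pos":[0,0,0],"twist":[0,0,-10.7]},{"fingers":-1,"delta_pos":[0,0,0],"twist":[0,0,-10.7]},{"fingers":-1,"delta_pos":[0,0,0],"twist":[0,0,-10.7]},{"fingers":-1,"delta_pos":[0,0,0],"twist":[0,0,-10.7]},{"fingers":-1,"delta_pos":[0,0,0],"twist":[0,0,-10.7]}]'
python3 - <<'E'
from h import *
tip([.5405,-.1266,.24])
p,M,s=pose(); print(s["joint_pos"].round(2), "pitch from down",np.degrees(np.arcsin(np.hypot(*M[:2,0]))),"yaz",np.degrees(np.arctan2(M[1,1],M[0,1])))
E
```

```text
time: 9.22
tool_pos: [0.5343, -0.1988, 0.3107]
tool_rot: [0.686, 0.465, 0.533, 0.17]
contact_force: [1.8, -0.0, 0.1]
gripper_width: 0.001
time: 9.85
tool_pos: [0.5352, -0.1982, 0.3115]
tool_rot: [0.69, 0.173, 0.685, -0.159]
contact_force: [0.8, -0.5, -1.6]
gripper_width: -0.003
t 9.85 tip [ 0.5349 -0.1986  0.3385] x [ 0.012  0.016 -1.   ] z [ 0.89  -0.456  0.003] F [ 0.8 -0.5 -1.6] w -0.003
delta tool cm [ 9.98  6.47 -2.82]
[-0.5  -0.12  1.61  0.02  1.65 -0.02] pitch from down 1.1729416203634184 yaz 62.86177663861032
```

```bash

python3 -m inch '[{"fingers":0,"delta_pos":[0,0,0],"twist":[0,0,-1.1]},{"fingers":0,"delta_pos":[0,0,0],"twist":[10.7,0,0]},{"fingers":0,"delta_pos":[0,0,0],"twist":[10.7,0,0]},{"fingers":0,"delta_pos":[0,0,0],"twist":[10.7,0,0]},{"fingers":0,"delta_pos":[0,0,0],"twist":[10.7,0,0]}]'
python3 -m inch '[{"fingers":0,"delta_pos":[0,0,0],"twist":[10.7,0,0]},{"fingers":0,"delta_pos":[0,0,0],"twist":[10.7,0,0]},{"fingers":0,"delta_pos":[0,0,0],"twist":[10.7,0,0]},{"fingers":0,"delta_pos":[0,0,0],"twist":[0,0,0]}]'
python3 - <<'E'
from h import *
tip([.5405,-.1266,.23])
p,M,s=pose(); print(s["joint_pos"].round(2), "pitch from down",np.degrees(np.arcsin(np.hypot(*M[:2,0]))),"yaz",np.degrees(np.arctan2(M[1,1],M[0,1])))
from plant import viewer
for n in ["scene","top","wrist"]:
    f=viewer.grab_frame(n); np.savez(f"n_{n}.npz",**f)
    if n=="top": cv2.imwrite("pics/n_top.png",cv2.resize(f["pixels"][120:260,180:340],None,fx=4,fy=4,interpolation=cv2.INTER_CUBIC))
    else: cv2.imwrite(f"pics/n_{n}.png",f["pixels"])
    W=depth(f); hsv=cv2.cvtColor(f["pixels"],cv2.COLOR_BGR2HSV)
    m=(hsv[...,1]<70)&(hsv[...,2]>110)&(np.hypot(W[...,0]-.562,W[...,1]+.131)<.05)&(W[...,2]>.15)&(W[...,2]<.215); q=W[m]
    if len(q)>10:
        e=np.linalg.eigh(np.cov(q[:,:2].T))[1][:,1]; print(n,len(q),"mid",q.mean(0).round(4),"rng",((q[:,:2]-[.562,-.1312])@e).min().round(3),((q[:,:2]-[.562,-.1312])@e).max().round(3),"az",np.degrees(np.arctan2(e[1],e[0])).round(1),"ztop",np.percentile(q[:,2],97).round(4))
E
```

```text
time: 10.48
tool_pos: [0.5345, -0.1981, 0.3087]
tool_rot: [0.577, 0.41, 0.579, -0.404]
contact_force: [-0.2, 0.5, 0.6]
gripper_width: 0.499
time: 10.98
tool_pos: [0.5346, -0.198, 0.3087]
tool_rot: [0.444, 0.552, 0.447, -0.547]
contact_force: [-0.2, -0.1, 0.2]
gripper_width: 0.501
t 10.97 tip [ 0.5346 -0.1982  0.3357] x [ 0.003  0.008 -1.   ] z [-0.207 -0.978 -0.008] F [-0.2 -0.1  0.2] w 0.501
delta tool cm [10.63 -0.91 -7.04]
[-0.49 -0.12  1.61  0.01  1.65  1.29] pitch from down 0.4732738830232737 yaz -11.920004275027596
scene 51 mid [ 0.5697 -0.1338  0.2002] rng -0.03 0.024 az 168.5 ztop 0.2077
top 32 mid [ 0.5614 -0.1308  0.1998] rng -0.028 0.03 az 167.4 ztop 0.2077
wrist 427 mid [ 0.5625 -0.1327  0.195 ] rng -0.03 0.033 az 167.9 ztop 0.2065
```

View pics/n_wrist.png

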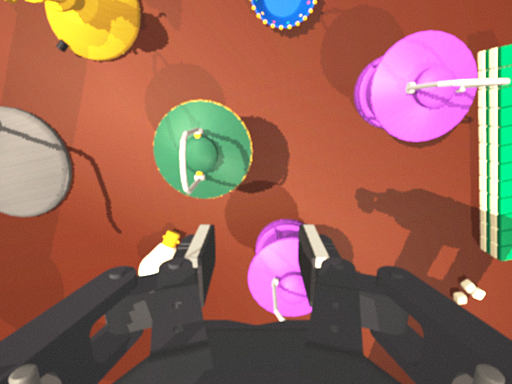

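View pics/n_scene.png

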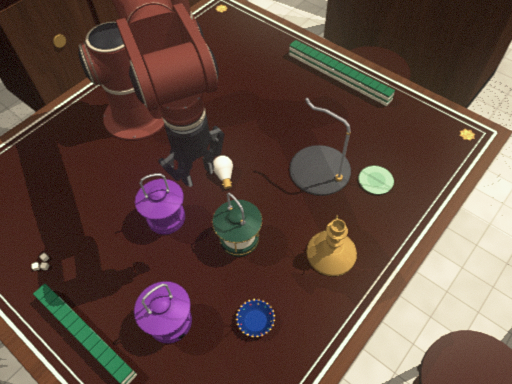

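```bash

python3 -m inch '[{"fingers":0,"delta_pos":[2.5,-0.45,-3.5],"twist":[0,0,0]},{"fingers":0,"delta_pos":[2.5,-0.45,-3.5],"twist":[0,0,0]},{"fingers":0,"delta_pos":[4.5,0,0],"twist":[0,0,0]},{"fingers":0,"delta_pos":[0,0,0],"twist":[0,0,0]}]'
python3 - <<'E'
from h import *
tip([.5405,-.1266,.182])
from plant import viewer
p,M,s=pose()
for n in ["scene","wrist"]:
    f=viewer.grab_frame(n); np.savez(f"o_{n}.npz",**f)
    c=f["pixels"][150:290,130:300] if n=="scene" else f["pixels"]
    cv2.imwrite(f"pics/o_{n}.png",cv2.resize(c,None,fx=4,fy=4,interpolation=cv2.INTER_CUBIC) if n=="scene" else c)
    W=depth(f); L=(W-p)@M*1000; ok=(f["range_z"]>0)&(abs(L[...,1])<18)&(abs(L[...,2])>15)&(abs(L[...,2])<45)&(L[...,0]<5)&(L[...,0]>-80)
    for lo in range(-60,5,5):
        q=L[ok&(L[...,0]>=lo)&(L[...,0]<lo+5)]
        if len(q): print(n,lo,len(q),"y",np.percentile(q[:,1],[5,95]).round(1),"z-",q[q[:,2]<0][:,2].round(0)[:1],"|z| range",np.percentile(abs(q[:,2]),[5,95]).round(1))
E
```

```text
time: 11.62
tool_pos: [0.5387, -0.1245, 0.2101]
tool_rot: [0.442, 0.55, 0.45, -0.548]
contact_force: [-0.2, -0.1, 0.7]
gripper_width: 0.501
t 11.62 tip [ 0.5388 -0.1248  0.2371] x [-0.005  0.009 -1.   ] z [-0.205 -0.979 -0.008] F [-0.2 -0.1  0.7] w 0.501
delta tool cm [5.5  0.24 0.19]
scene -60 22 y [-9.7 11.9] z- [-24.] |z| range [20.7 34.3]
scene -55 25 y [-2.3 11.9] z- [-22.] |z| range [20.9 34.5]
scene -50 19 y [-8.6 12.1] z- [-23.] |z| range [21.2 34.1]
scene -45 22 y [-4.5 12.5] z- [-22.] |z| range [21.1 34. ]
scene -40 21 y [-4.2 12.5] z- [-21.] |z| range [21.4 33.9]
scene -35 11 y [-8.5 11.8] z- [-21.] |z| range [21.  28.4]
scene -30 5 y [-5.5  9.3] z- [-22.] |z| range [22.  26.9]
wrist -60 513 y [-6.8 11.9] z- [-27.] |z| range [21.1 34.1]
wrist -55 444 y [-7.7 11.9] z- [-27.] |z| range [21.1 34. ]
wrist -50 406 y [-7.3 11.9] z- [-23.] |z| range [21.1 34. ]
wrist -45 351 y [-7.5 12. ] z- [-21.] |z| range [21.1 33.9]
wrist -40 265 y [-7.3 11.9] z- [-27.] |z| range [21.1 32.2]
wrist -35 84 y [-9.1  9.9] z- [-28.] |z| range [21.1 21.8]
wrist -30 2 y [1.1 1.5] z- [-21.] |z| range [21.3 21.7]
```

View pics/o_scene.png

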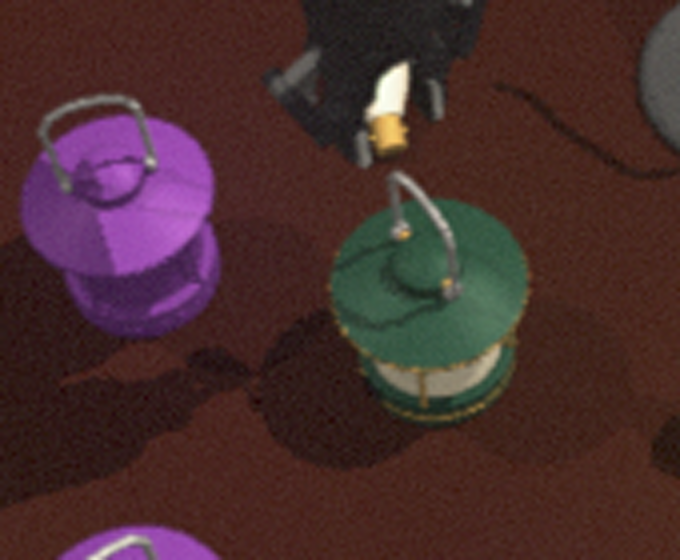

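View pics/o_wrist.png

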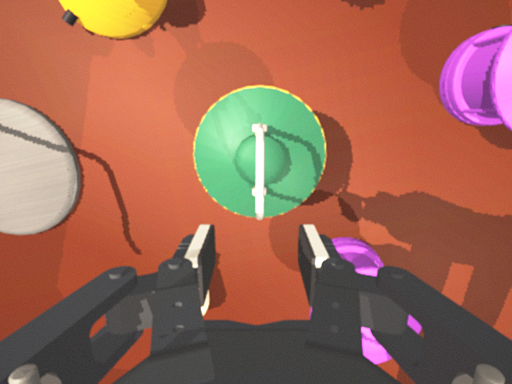

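```bash

python3 -m inch '[{"fingers":0,"delta_pos":[2.5,0.25,0.2],"twist":[0,0,0]},{"fingers":0,"delta_pos":[2,0,0],"twist":[0,0,0]},{"fingers":0,"delta_pos":[1,0,0],"twist":[0,0,0]},{"fingers":0,"delta_pos":[0,0,0],"twist":[0,0,0]}]'
python3 - <<'E'
from h import *
tip([.5405,-.1266,.182])
from plant import viewer
p,M,s=pose()
for n in ["scene","wrist"]:
    f=viewer.grab_frame(n); np.savez(f"o_{n}.npz",**f)
    c=f["pixels"][150:290,130:300] if n=="scene" else f["pixels"]
    cv2.imwrite(f"pics/p_{n}.png",cv2.resize(c,None,fx=4,fy=4,interpolation=cv2.INTER_CUBIC) if n=="scene" else c)
E
```

```text
time: 12.22
tool_pos: [0.5432, -0.1278, 0.159]
tool_rot: [0.444, 0.551, 0.447, -0.547]
contact_force: [0.5, 0.8, 0.8]
gripper_width: 0.497
t 12.22 tip [ 0.5431 -0.128   0.186 ] x [ 0.002  0.007 -1.   ] z [-0.206 -0.978 -0.007] F [0.5 0.8 0.8] w 0.497
delta tool cm [ 0.4  -0.28 -0.08]
```

View pics/p_scene.png

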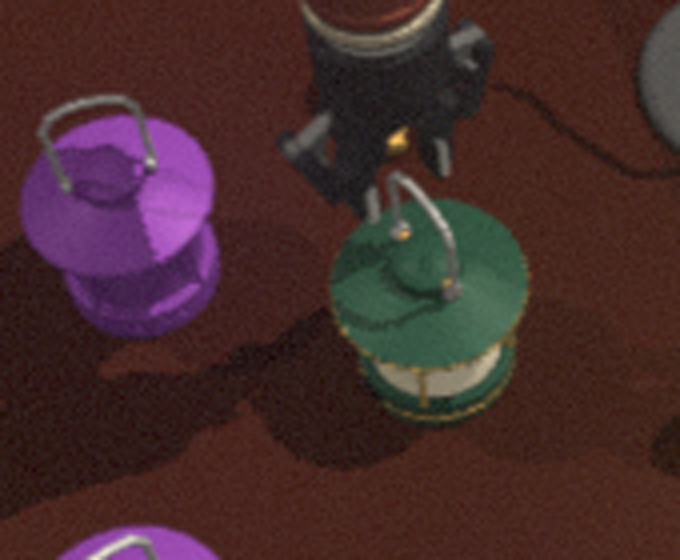

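View pics/p_wrist.png

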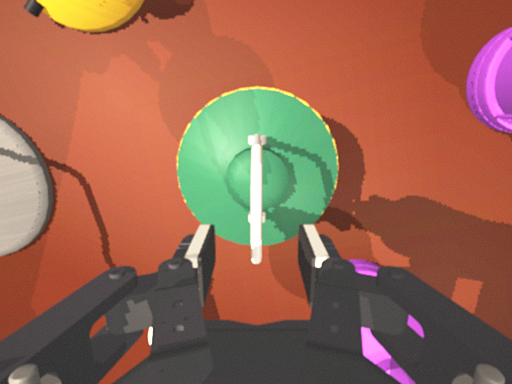

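```bash

python3 - <<'E'
from h import *
p,M,s=pose(); print(p.round(4))
for n in ["wrist","scene"]:
    f=dict(np.load(f"o_{n}.npz")); W=depth(f); L=(W-p)@M*1000; hsv=cv2.cvtColor(f["pixels"],cv2.COLOR_BGR2HSV)
    m=(abs(L[...,2])<8)&(L[...,0]<20)&(L[...,0]>-70)&(L[...,1]>-20)&(L[...,1]<60)&(f["range_z"]>0)&(hsv[...,1]<90)
    for lo in range(-16,56,4):
        q=L[m&(L[...,1]>=lo)&(L[...,1]<lo+4)]
        if len(q): print(n,"y",lo,len(q),"x",np.percentile(q[:,0],[5,50,95]).round(1),"z",np.median(q[:,2]).round(1))
E
```

```text
[ 0.5439 -0.128   0.1603]
wrist y -8 40 x [-40.5 -39.4 -38.4] z -0.5
wrist y -4 57 x [-42.5 -41.  -39.8] z -0.5
wrist y 0 60 x [-44.5 -43.2 -41.1] z -0.5
wrist y 4 80 x [-45.6 -44.4 -43. ] z -0.5
wrist y 8 83 x [-46.1 -45.  -43.9] z -0.5
wrist y 12 88 x [-46.6 -45.4 -44.2] z -0.5
wrist y 16 93 x [-46.8 -45.9 -44.1] z -0.5
wrist y 20 108 x [-46.5 -45.2 -43.6] z -0.5
wrist y 24 107 x [-45.8 -44.6 -42.4] z -0.1
wrist y 28 118 x [-45.5 -44.  -42.3] z -0.1
wrist y 32 116 x [-43.7 -42.1 -39.9] z -0.5
wrist y 36 117 x [-41.9 -40.1 -37.9] z -0.1
wrist y 40 116 x [-39.5 -37.3 -33.1] z -0.1
wrist y 44 136 x [-34.4 -29.9   5.9] z -0.1
wrist y 48 63 x [-27.5 -11.7  16.3] z -0.1
scene y -12 16 x [-25.6  -2.4  15.5] z 1.0
scene y -8 9 x [-36.8 -19.9   8.3] z 0.3
scene y -4 3 x [-39.6 -38.1 -37.6] z 1.2
scene y 0 3 x [-42.6 -42.  -41.4] z 0.1
scene y 4 2 x [-43.9 -43.2 -42.5] z -0.6
scene y 8 2 x [-44.7 -44.3 -43.9] z 1.4
scene y 12 3 x [-45.5 -44.2 -41.8] z 1.1
scene y 16 4 x [-47.4 -46.3 -44.9] z -0.0
scene y 20 3 x [-46.8 -44.4 -43.8] z 1.5
scene y 24 4 x [-47.7 -46.1 -43.8] z 0.0
scene y 28 5 x [-44.8 -42.5 -40.2] z -0.0
scene y 32 3 x [-43.2 -42.5 -41.4] z 0.9
scene y 36 5 x [-41.6 -38.9 -37.2] z -0.1
scene y 40 5 x [-37.6 -36.3 -33.1] z 0.3
scene y 44 9 x [-34.2 -29.    6.7] z 1.0
scene y 48 20 x [-25.4  -6.5  17.9] z 1.1
```

Both views give the wire middle at tool y = 18.5 mm, centred between the jaws. I'll shift 3 mm further out so the pads clear the rod, then close.

```bash

python3 -m inch '[{"fingers":0,"delta_pos":[0,-0.3,0],"twist":[0,0,0]},{"fingers":-1,"delta_pos":[0,0,0],"twist":[0,0,0]},{"fingers":-1,"delta_pos":[0,0,0],"twist":[0,0,0]},{"fingers":-1,"delta_pos":[0,0,0],"twist":[0,0,0]}]'
python3 -m inch '[{"fingers":-1,"delta_pos":[0,0,0],"twist":[0,0,0]},{"fingers":-1,"delta_pos":[0,0,0],"twist":[0,0,0]}]'
python3 - <<'E'
from h import *
tip([.5405,-.1266,.182])
E
```

```text
time: 12.82
tool_pos: [0.5407, -0.1272, 0.1599]
tool_rot: [0.445, 0.551, 0.446, -0.547]
contact_force: [-0.0, -0.2, 2.8]
gripper_width: 0.03
time: 13.08
tool_pos: [0.5407, -0.1272, 0.1599]
tool_rot: [0.445, 0.551, 0.446, -0.547]
contact_force: [-1.0, 0.8, 3.2]
gripper_width: 0.034
t 13.07 tip [ 0.5406 -0.1274  0.1869] x [ 0.003  0.006 -1.   ] z [-0.206 -0.978 -0.007] F [-1.   0.8  3.2] w 0.034
delta tool cm [ 0.49 -0.03 -0.07]
```

```bash

python3 -m inch '[{"fingers":-1,"delta_pos":[-0.5,0,0],"twist":[0,0,0]},{"fingers":-1,"delta_pos":[-0.5,0,0],"twist":[0,0,0]},{"fingers":-1,"delta_pos":[-0.7,0,0],"twist":[0,0,0]},{"fingers":-1,"delta_pos":[-0.7,0,0],"twist":[0,0,0]},{"fingers":-1,"delta_pos":[0,0,0],"twist":[0,0,0]}]'
python3 - <<'E'
from h import *
tip([.5405,-.1266,.182])
from plant import viewer
for n in ["scene","wrist"]:
    f=viewer.grab_frame(n); np.savez(f"q_{n}.npz",**f)
    c=f["pixels"][130:270,140:310] if n=="scene" else f["pixels"]
    cv2.imwrite(f"pics/q_{n}.png",cv2.resize(c,None,fx=4,fy=4,interpolation=cv2.INTER_CUBIC) if n=="scene" else c)
E
```

```text
time: 13.7
tool_pos: [0.5411, -0.1276, 0.1845]
tool_rot: [0.445, 0.552, 0.446, -0.547]
contact_force: [-0.1, -0.1, -5.1]
gripper_width: 0.029
t 13.7 tip [ 0.5409 -0.1277  0.2115] x [ 0.005  0.006 -1.   ] z [-0.206 -0.978 -0.006] F [-0.1 -0.1 -5.1] w 0.029
delta tool cm [ 2.95 -0.08 -0.08]
```

View pics/q_scene.png

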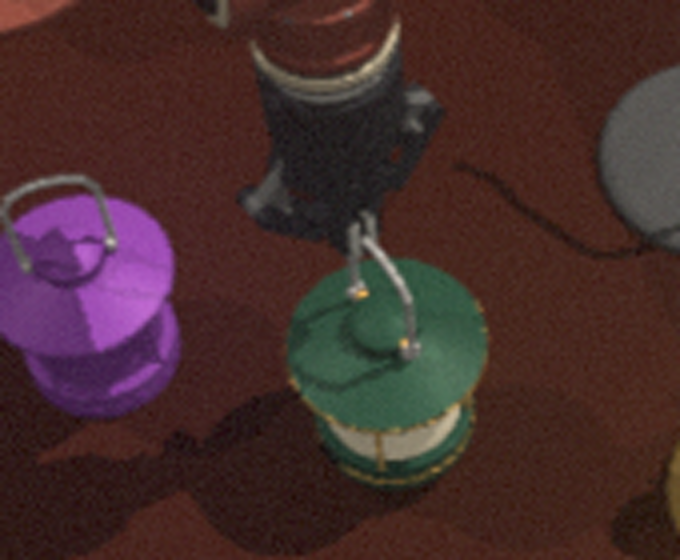

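View pics/q_wrist.png

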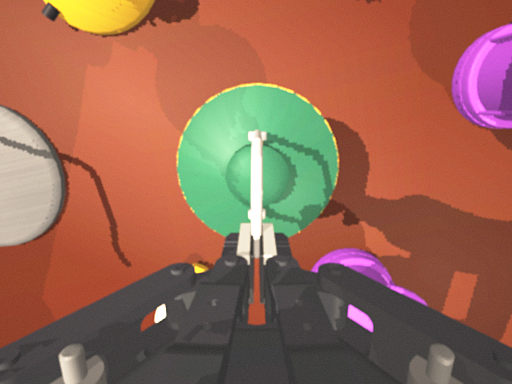

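The lantern is held straight; the force is now about -5 N, from about +3 N just after the jaws closed. I'll lift it clear, check the bulb position, and rotate.

```bash

python3 -m inch '[{"fingers":-1,"delta_pos":[-1.3,0,0],"twist":[0,0,0]},{"fingers":-1,"delta_pos":[-1.7,0,0],"twist":[0,0,0]},{"fingers":-1,"delta_pos":[-1.7,0,0],"twist":[0,0,0]},{"fingers":-1,"delta_pos":[-1.3,0,0],"twist":[0,0,0]},{"fingers":-1,"delta_pos":[-0.5,0,0],"twist":[0,0,0]}]'
python3 -m inch '[{"fingers":-1,"delta_pos":[0,0,0],"twist":[-4,0,0]},{"fingers":-1,"delta_pos":[0,0,0],"twist":[-7,0,0]},{"fingers":-1,"delta_pos":[0,0,0],"twist":[-8,0,0]},{"fingers":-1,"delta_pos":[0,0,0],"twist":[-8,0,0]},{"fingers":-1,"delta_pos":[0,0,0],"twist":[-8,0,0]}]'
python3 - <<'E'
from h import *
tip([.5,0,.276])
T=dict(np.load("a_top.npz")); print("bulb",plane(T,[(236,256)],.03).round(3))
p,M,s=pose(); print(s["joint_pos"].round(2))
E
```

```text
time: 14.42
tool_pos: [0.5409, -0.128, 0.2503]
tool_rot: [0.445, 0.552, 0.446, -0.546]
contact_force: [-0.1, -0.2, -5.0]
gripper_width: 0.027
time: 15.05
tool_pos: [0.54, -0.1277, 0.2479]
tool_rot: [0.59, 0.391, 0.592, -0.386]
contact_force: [0.1, -0.4, -5.1]
gripper_width: 0.032
t 15.05 tip [ 0.5399 -0.1279  0.2749] x [ 0.002  0.007 -1.   ] z [ 0.397 -0.918 -0.005] F [ 0.1 -0.4 -5.1] w 0.032
delta tool cm [ -0.03   1.41 -13.32]
bulb [[ 0.383 -0.     0.03 ]]
[-0.37 -0.14  1.73  0.01  1.55  0.79]
```

```bash

python3 -m inch '[{"fingers":-1,"delta_pos":[0,0,0],"twist":[-8,0,0]},{"fingers":-1,"delta_pos":[0,0,0],"twist":[-8,0,0]},{"fingers":-1,"delta_pos":[0,0,0],"twist":[-8,0,0]},{"fingers":-1,"delta_pos":[0,0,0],"twist":[-8,0,0]},{"fingers":-1,"delta_pos":[0,0,0],"twist":[-8,0,0]}]'
python3 -m inch '[{"fingers":-1,"delta_pos":[0,0,0],"twist":[-8,0,0]},{"fingers":-1,"delta_pos":[0,0,0],"twist":[-8,0,0]},{"fingers":-1,"delta_pos":[0,0,0],"twist":[-7,0,0]},{"fingers":-1,"delta_pos":[0,0,0],"twist":[-3,0,0]},{"fingers":-1,"delta_pos":[0,0,0],"twist":[0,0,0]}]'
python3 - <<'E'
from h import *
tip([.485,.1715,.276])
p,M,s=pose(); print(s["joint_pos"].round(2),"yaz",np.degrees(np.arctan2(M[1,1],M[0,1])))
E
```

```text
time: 15.68
tool_pos: [0.54, -0.1277, 0.2479]
tool_rot: [0.688, 0.165, 0.688, -0.161]
contact_force: [-0.4, 0.1, -5.4]
gripper_width: 0.032
time: 16.3
tool_pos: [0.5401, -0.1278, 0.248]
tool_rot: [0.708, 0.008, 0.706, -0.004]
contact_force: [0.2, -0.0, -5.2]
gripper_width: 0.031
t 16.3 tip [ 0.54   -0.1279  0.275 ] x [ 0.002  0.006 -1.   ] z [ 1.    -0.016  0.002] F [ 0.2 -0.  -5.2] w 0.031
delta tool cm [ 0.08 29.85 -5.99]
[-0.37 -0.14  1.73  0.01  1.55 -0.35] yaz 89.06139061624746
```

```bash

python3 -m inch '[{"fingers":-1,"delta_pos":[0,1,-0.3],"twist":[0,0,0]},{"fingers":-1,"delta_pos":[0,2,-0.8],"twist":[0,0,0]},{"fingers":-1,"delta_pos":[0,2.8,-0.9],"twist":[0,0,0]},{"fingers":-1,"delta_pos":[0,3,-0.9],"twist":[0,0,0]},{"fingers":-1,"delta_pos":[0,3,-0.9],"twist":[0,0,0]}]'
python3 -m inch '[{"fingers":-1,"delta_pos":[0,3,-0.9],"twist":[0,0,0]},{"fingers":-1,"delta_pos":[0,3,-0.8],"twist":[0,0,0]},{"fingers":-1,"delta_pos":[0,2.5,-0.4],"twist":[0,0,0]},{"fingers":-1,"delta_pos":[0,2,0],"twist":[0,0,0]},{"fingers":-1,"delta_pos":[0,1.5,0],"twist":[0,0,0]}]'
python3 -m inch '[{"fingers":-1,"delta_pos":[0,1.5,0],"twist":[0,0,0]},{"fingers":-1,"delta_pos":[0,1.5,0],"twist":[0,0,0]},{"fingers":-1,"delta_pos":[0,1.5,0],"twist":[0,0,0]},{"fingers":-1,"delta_pos":[0,0.8,0],"twist":[0,0,0]},{"fingers":-1,"delta_pos":[0,0.3,0],"twist":[0,0,0]}]'
python3 - <<'E'
from h import *
tip([.485,.1715,.276])
p,M,s=pose(); print(s["joint_pos"].round(2),"yaz",np.degrees(np.arctan2(M[1,1],M[0,1])))
from plant import viewer
for n in ["scene","wrist","top"]:
    f=viewer.grab_frame(n); np.savez(f"r_{n}.npz",**f)
    c={"scene":f["pixels"][60:230,220:420],"wrist":f["pixels"],"top":f["pixels"][120:270,100:300]}[n]
    cv2.imwrite(f"pics/r_{n}.png",cv2.resize(c,None,fx=3.5,fy=3.5,interpolation=cv2.INTER_CUBIC) if n!="wrist" else c)
E
```

```text
time: 16.92
tool_pos: [0.503, -0.007, 0.2491]
tool_rot: [0.708, 0.008, 0.706, -0.003]
contact_force: [0.9, 0.2, -5.6]
gripper_width: 0.027
time: 17.55
tool_pos: [0.4841, 0.113, 0.2499]
tool_rot: [0.708, 0.007, 0.706, -0.003]
contact_force: [0.1, -1.0, -5.1]
gripper_width: 0.029
time: 18.18
tool_pos: [0.4859, 0.1675, 0.25]
tool_rot: [0.708, 0.008, 0.706, -0.003]
contact_force: [1.7, 0.7, -4.7]
gripper_width: 0.028
t 18.18 tip [0.4858 0.1674 0.277 ] x [ 0.003  0.006 -1.   ] z [ 1.    -0.015  0.003] F [ 1.7  0.7 -4.7] w 0.028
delta tool cm [ 0.1   0.41 -0.09]
[ 0.18 -0.24  1.82  0.01  1.57  0.2 ] yaz 89.12534939022862
```

View pics/r_scene.png

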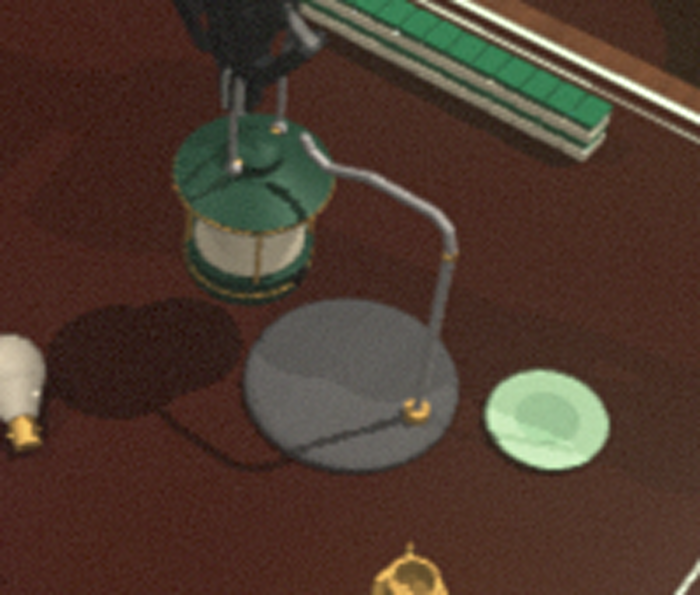

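View pics/r_wrist.png

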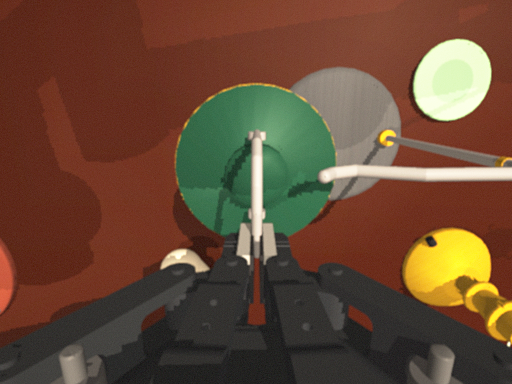

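View pics/r_top.png

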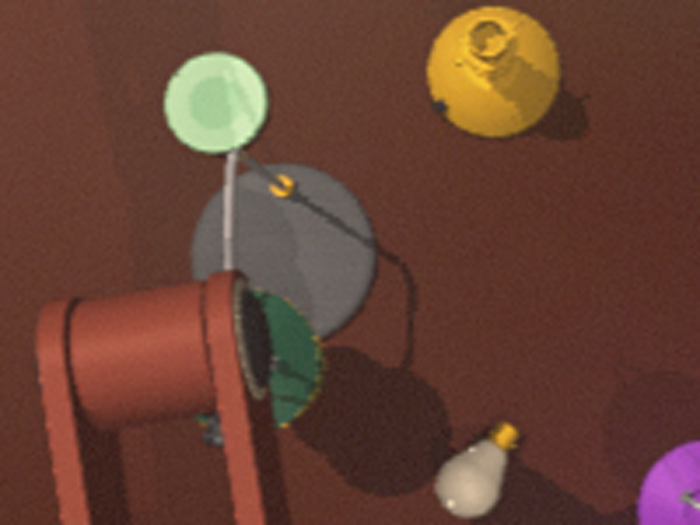

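```bash
cat > meas.py <<'E'
from h import *
def run(f):
    p,M,s=pose(); W=depth(f); hsv=cv2.cvtColor(f["pixels"],cv2.COLOR_BGR2HSV); L=(W-p)@M*1000
    g=(hsv[...,1]<70)&(f["range_z"]>0)&(hsv[...,2]>90)
    z=W[...,2]
    rod=g&(z>.225)&(abs(W[...,1]-.193)<.012)&(W[...,0]>.515)&(L[...,2]>8)
    print("F",s["contact_force"].round(1),"tcp",p.round(4))
    for lo in np.arange(.515,.60,.008):
        q=W[rod&(W[...,0]>=lo)&(W[...,0]<lo+.008)]
        if len(q)>3: print("rod x",lo.round(3),len(q),"y",np.percentile(q[:,1],[3,97]).round(4),"ztop",np.percentile(q[:,2],95).round(4))
    wire=g&(abs(L[...,2])<6)&(L[...,1]>-15)&(L[...,1]<60)&(L[...,0]<-25)&(L[...,0]>-60)
    q=W[wire]; ql=L[wire]
    print("wire y rng",np.percentile(q[:,1],[1,99]).round(4))
    for lo in range(8,44,6):
        k=(ql[:,1]>=lo)&(ql[:,1]<lo+6)
        if k.sum()>3: print(" wire tool y",lo,"world",np.median(q[k],0).round(4),"ztop",np.percentile(q[k][:,2],95).round(4))
E
python3 - <<'E'
from meas import *
run(dict(np.load("r_wrist.npz")))
E
```

```text
F [ 0.6 -0.1 -4.8] tcp [0.4859 0.1669 0.25  ]
rod x 0.515 21 y [0.1932 0.1966] ztop 0.2511
rod x 0.523 163 y [0.1918 0.1985] ztop 0.2523
rod x 0.531 138 y [0.1917 0.1985] ztop 0.2463
rod x 0.539 143 y [0.1914 0.1984] ztop 0.2406
rod x 0.547 170 y [0.191  0.1984] ztop 0.2387
rod x 0.555 193 y [0.191  0.1983] ztop 0.2417
rod x 0.563 191 y [0.1916 0.1984] ztop 0.2447
rod x 0.571 195 y [0.1916 0.1982] ztop 0.2478
rod x 0.579 201 y [0.1916 0.1982] ztop 0.2505
rod x 0.587 174 y [0.1917 0.1982] ztop 0.2506
rod x 0.595 177 y [0.1915 0.1983] ztop 0.2508
wire y rng [0.1668 0.2196]
 wire tool y 8 world [0.4866 0.1786 0.2957] ztop 0.3086
 wire tool y 14 world [0.4858 0.1838 0.2956] ztop 0.2966
 wire tool y 20 world [0.4859 0.1899 0.296 ] ztop 0.297
 wire tool y 26 world [0.4858 0.1958 0.2952] ztop 0.2967
 wire tool y 32 world [0.4861 0.2017 0.2944] ztop 0.2959
 wire tool y 38 world [0.4862 0.2076 0.2916] ztop 0.2938
```

The wrist view gives the rod at y=0.195 with the crook's lowest point at x=0.550 (top of metal 0.2387), and the hook tip top at 0.252. The wire is at x=0.486, z=0.294, with its middle at y≈0.1885. I'll line it up in y and lower to just over the tip.

```bash

python3 -m inch '[{"fingers":-1,"delta_pos":[0.4,0.2,0],"twist":[0,0,0]},{"fingers":-1,"delta_pos":[0.8,0.25,0],"twist":[0,0,0]},{"fingers":-1,"delta_pos":[0.8,0.2,0],"twist":[0,0,0]},{"fingers":-1,"delta_pos":[0.6,0,0],"twist":[0,0,0]},{"fingers":-1,"delta_pos":[0.2,0,0],"twist":[0,0,0]}]'
python3 -m inch '[{"fingers":-1,"delta_pos":[0,0,0.4],"twist":[0,0,0]},{"fingers":-1,"delta_pos":[0,0,0.8],"twist":[0,0,0]},{"fingers":-1,"delta_pos":[0,0,0.8],"twist":[0,0,0]},{"fingers":-1,"delta_pos":[0,0,0.4],"twist":[0,0,0]},{"fingers":-1,"delta_pos":[0,0,0],"twist":[0,0,0]}]'
python3 - <<'E'
from meas import *
from plant import viewer
for n in ["scene","wrist"]:
    f=viewer.grab_frame(n); np.savez(f"s_{n}.npz",**f)
    c={"scene":f["pixels"][60:230,220:420],"wrist":f["pixels"]}[n]
    cv2.imwrite(f"pics/s_{n}.png",cv2.resize(c,None,fx=3.5,fy=3.5,interpolation=cv2.INTER_CUBIC) if n!="wrist" else c)
run(f)
E
```

```text
time: 18.95
tool_pos: [0.4857, 0.1737, 0.2212]
tool_rot: [0.708, 0.008, 0.706, -0.003]
contact_force: [-0.1, 0.7, -4.7]
gripper_width: 0.029
time: 19.58
tool_pos: [0.5104, 0.1734, 0.2222]
tool_rot: [0.708, 0.008, 0.706, -0.003]
contact_force: [-0.2, -0.4, -5.0]
gripper_width: 0.029
F [ 0.3  0.7 -5.2] tcp [0.51   0.1734 0.2221]
rod x 0.515 23 y [0.1932 0.1972] ztop 0.2513
rod x 0.523 244 y [0.1919 0.1986] ztop 0.2524
rod x 0.531 207 y [0.1915 0.1986] ztop 0.2466
rod x 0.539 201 y [0.1915 0.1986] ztop 0.2408
rod x 0.547 538 y [0.1814 0.1984] ztop 0.3366
rod x 0.555 257 y [0.1834 0.1985] ztop 0.3339
rod x 0.563 252 y [0.1917 0.1984] ztop 0.2447
rod x 0.571 261 y [0.1916 0.1984] ztop 0.2476
rod x 0.579 269 y [0.1918 0.1984] ztop 0.2505
rod x 0.587 238 y [0.1918 0.1983] ztop 0.2507
rod x 0.595 243 y [0.1916 0.1984] ztop 0.2506
wire y rng [0.173  0.2254]
 wire tool y 8 world [0.5104 0.1845 0.2676] ztop 0.2805
 wire tool y 14 world [0.5101 0.1902 0.2677] ztop 0.2689
 wire tool y 20 world [0.5098 0.1963 0.2682] ztop 0.2694
 wire tool y 26 world [0.5103 0.202  0.2673] ztop 0.2688
 wire tool y 32 world [0.51   0.2083 0.2662] ztop 0.268
 wire tool y 38 world [0.5105 0.2143 0.2635] ztop 0.2652
```

View pics/s_wrist.png

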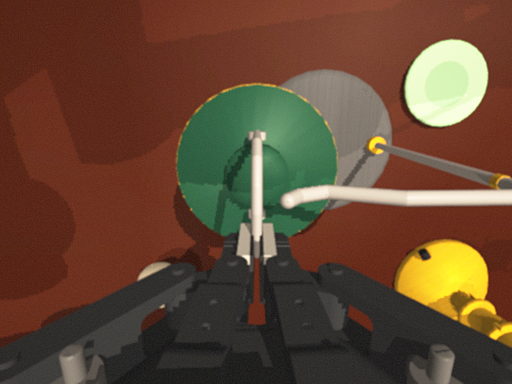

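View pics/s_scene.png

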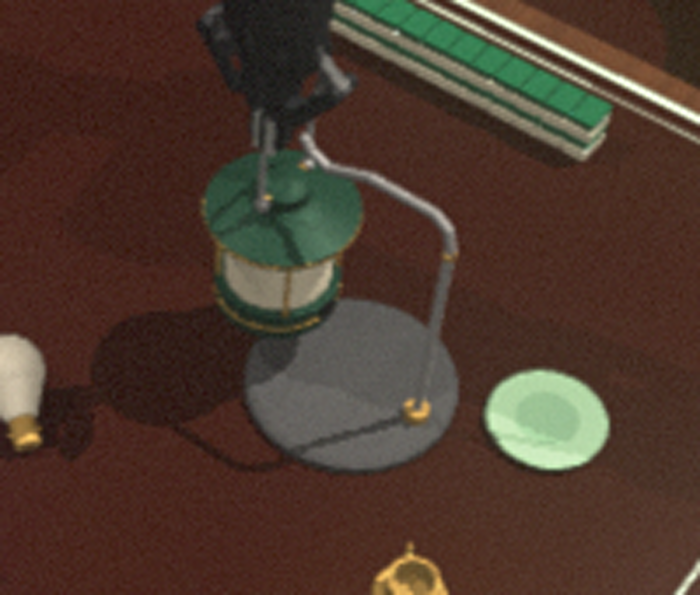

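```bash

python3 -m inch '[{"fingers":-1,"delta_pos":[0,0,0.5],"twist":[0,0,0]},{"fingers":-1,"delta_pos":[0,0,1.1],"twist":[0,0,0]},{"fingers":-1,"delta_pos":[0,0,1.1],"twist":[0,0,0]},{"fingers":-1,"delta_pos":[0,0,0.9],"twist":[0,0,0]},{"fingers":-1,"delta_pos":[0,0,0.4],"twist":[0,0,0]}]'
python3 -m inch '[{"fingers":-1,"delta_pos":[0.3,0,0],"twist":[0,0,0]},{"fingers":-1,"delta_pos":[0.5,0,0],"twist":[0,0,0]},{"fingers":-1,"delta_pos":[0.6,0,0],"twist":[0,0,0]},{"fingers":-1,"delta_pos":[0.4,0,0],"twist":[0,0,0]},{"fingers":-1,"delta_pos":[0,0,0],"twist":[0,0,0]}]'
python3 - <<'E'
from meas import *
from plant import viewer
for n in ["scene","wrist"]:
    f=viewer.grab_frame(n); np.savez(f"t_{n}.npz",**f)
    c={"scene":f["pixels"][60:230,220:420],"wrist":f["pixels"]}[n]
    cv2.imwrite(f"pics/t_{n}.png",cv2.resize(c,None,fx=3.5,fy=3.5,interpolation=cv2.INTER_CUBIC) if n!="wrist" else c)
run(f)
E
```

```text
time: 20.3
tool_pos: [0.5508, 0.1727, 0.2222]
tool_rot: [0.708, 0.008, 0.706, -0.003]
contact_force: [0.1, -0.2, -5.8]
gripper_width: 0.031
time: 20.92
tool_pos: [0.5497, 0.1729, 0.2036]
tool_rot: [0.708, 0.008, 0.706, -0.003]
contact_force: [-0.2, 0.2, -5.9]
gripper_width: 0.029
F [-0.   0.4 -4.7] tcp [0.5502 0.1729 0.2044]
rod x 0.555 171 y [0.1914 0.1983] ztop 0.2419
rod x 0.563 305 y [0.1913 0.1984] ztop 0.2446
rod x 0.571 321 y [0.1916 0.1985] ztop 0.2476
rod x 0.579 328 y [0.1919 0.1984] ztop 0.2504
rod x 0.587 604 y [0.1812 0.1982] ztop 0.3184
rod x 0.595 315 y [0.1917 0.1983] ztop 0.2507
wire y rng [0.1726 0.2249]
 wire tool y 8 world [0.5512 0.184  0.2497] ztop 0.2629
 wire tool y 14 world [0.5499 0.1903 0.2493] ztop 0.2508
 wire tool y 20 world [0.5504 0.196  0.239 ] ztop 0.251
 wire tool y 26 world [0.5497 0.2017 0.2492] ztop 0.2506
 wire tool y 32 world [0.5498 0.2078 0.2482] ztop 0.2498
 wire tool y 38 world [0.5503 0.2137 0.2453] ztop 0.2475
```

View pics/t_wrist.png

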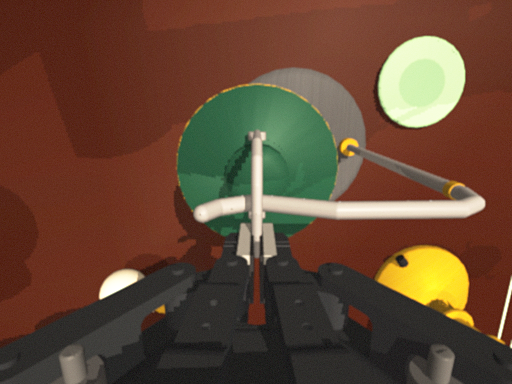

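View pics/t_scene.png

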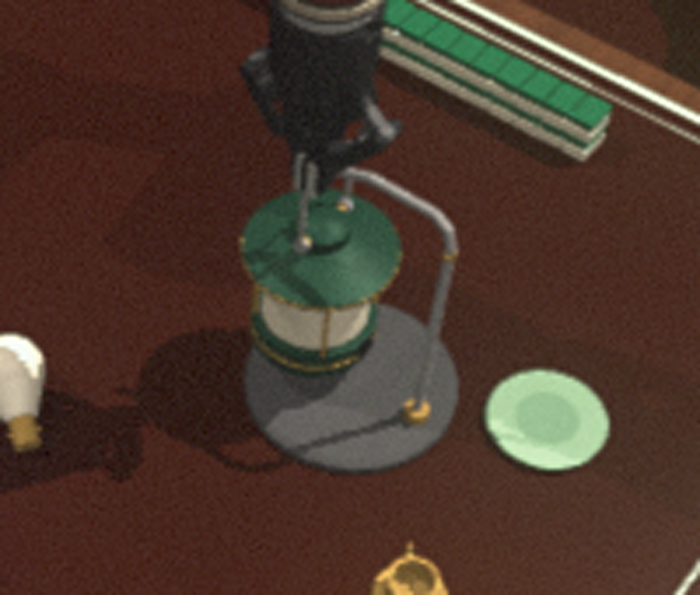

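```bash
python3 - <<'E'
from h import *
f=dict(np.load("t_wrist.npz")); c=f["pixels"][110:270,170:350]; cv2.imwrite("pics/t_z.png",cv2.resize(c,None,fx=4,fy=3.7,interpolation=cv2.INTER_CUBIC))
W=depth(f); print(W[196:216:2,257].round(3).tolist())
E
```

```text
[[0.55, 0.203, 0.25], [0.55, 0.202, 0.25], [0.55, 0.201, 0.249], [0.55, 0.2, 0.25], [0.55, 0.199, 0.249], [0.55, 0.198, 0.25], [0.55, 0.197, 0.25], [0.55, 0.197, 0.251], [0.55, 0.196, 0.251], [0.55, 0.195, 0.25]]
```

View pics/t_z.png

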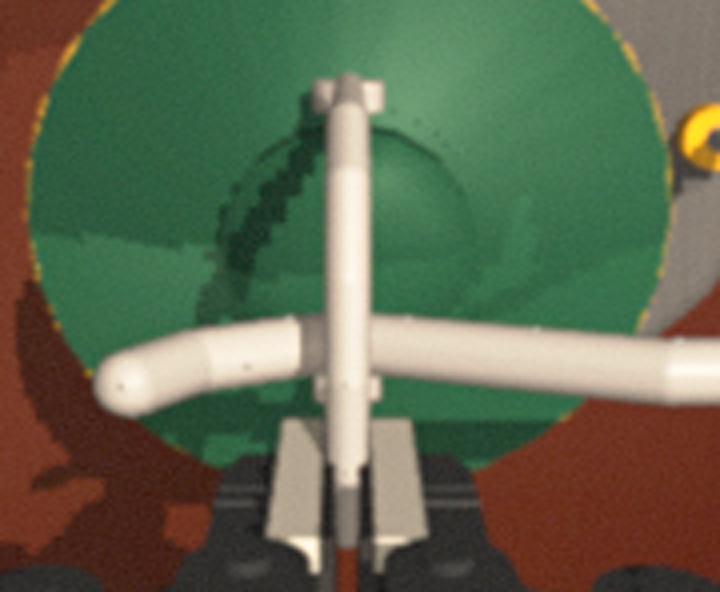

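The wire lies over the rod and the pads are clear of it. I'll lower gently in small steps and watch the force.

```bash

python3 -m inch '[{"fingers":-1,"delta_pos":[0.2,0,0],"twist":[0,0,0]},{"fingers":-1,"delta_pos":[0.2,0,0],"twist":[0,0,0]},{"fingers":-1,"delta_pos":[0.2,0,0],"twist":[0,0,0]},{"fingers":-1,"delta_pos":[0.15,0,0],"twist":[0,0,0]},{"fingers":-1,"delta_pos":[0,0,0],"twist":[0,0,0]}]'
python3 - <<'E'
from meas import *
from plant import viewer
f=viewer.grab_frame("wrist"); run(f)
E
```

```text
time: 21.65
tool_pos: [0.55, 0.1729, 0.1966]
tool_rot: [0.708, 0.008, 0.706, -0.003]
contact_force: [-0.6, 0.5, -4.7]
gripper_width: 0.028
F [ 0.9 -0.6 -5. ] tcp [0.5501 0.1729 0.1968]
rod x 0.555 190 y [0.1914 0.1985] ztop 0.2418
rod x 0.563 339 y [0.1914 0.1985] ztop 0.2447
rod x 0.571 356 y [0.1919 0.1984] ztop 0.2475
rod x 0.579 373 y [0.1917 0.1983] ztop 0.2503
rod x 0.587 682 y [0.1814 0.1983] ztop 0.3109
rod x 0.595 369 y [0.1911 0.1984] ztop 0.2508
wire y rng [0.1731 0.2248]
 wire tool y 8 world [0.5508 0.184  0.2423] ztop 0.2555
 wire tool y 14 world [0.55   0.1904 0.2418] ztop 0.2431
 wire tool y 20 world [0.5505 0.1961 0.2387] ztop 0.2433
 wire tool y 26 world [0.5498 0.2015 0.2418] ztop 0.243
 wire tool y 32 world [0.5502 0.2078 0.2405] ztop 0.2422
 wire tool y 38 world [0.5504 0.2137 0.2378] ztop 0.2397
```

```bash

python3 -m inch '[{"fingers":-1,"delta_pos":[0.1,0,0],"twist":[0,0,0]},{"fingers":-1,"delta_pos":[0,0,0],"twist":[0,0,0]}]'
python3 -m inch '[{"fingers":-1,"delta_pos":[0.1,0,0],"twist":[0,0,0]},{"fingers":-1,"delta_pos":[0,0,0],"twist":[0,0,0]}]'
python3 -c "
from h import *
tip([0,0,0])"
```

```text
time: 21.95
tool_pos: [0.5501, 0.1729, 0.1958]
tool_rot: [0.708, 0.008, 0.706, -0.003]
contact_force: [-0.1, -0.7, -4.8]
gripper_width: 0.032
time: 22.2
tool_pos: [0.5503, 0.173, 0.1952]
tool_rot: [0.708, 0.008, 0.706, -0.003]
contact_force: [-0.3, -0.0, -3.6]
gripper_width: 0.029
t 22.2 tip [0.5502 0.1728 0.2222] x [ 0.004  0.006 -1.   ] z [ 1.    -0.016  0.004] F [-0.3 -0.  -3.6] w 0.029
delta tool cm [ 21.91 -18.29 -54.82]
```

Contact is starting (about 1.3 N off-loaded). I'll give it a little more, until the hook carries it.

```bash

python3 -m inch '[{"fingers":-1,"delta_pos":[0.05,0,0],"twist":[0,0,0]},{"fingers":-1,"delta_pos":[0,0,0],"twist":[0,0,0]}]'
python3 -m inch '[{"fingers":-1,"delta_pos":[0.05,0,0],"twist":[0,0,0]},{"fingers":-1,"delta_pos":[0,0,0],"twist":[0,0,0]}]'
python3 - <<'E'
from meas import *
from plant import viewer
f=viewer.grab_frame("wrist"); run(f)
E
```

```text
time: 22.45
tool_pos: [0.5504, 0.173, 0.195]
tool_rot: [0.708, 0.008, 0.706, -0.003]
contact_force: [-1.7, 0.2, -1.3]
gripper_width: 0.033
time: 22.7
tool_pos: [0.5505, 0.1731, 0.1947]
tool_rot: [0.709, 0.008, 0.706, -0.003]
contact_force: [-2.1, -1.0, 0.7]
gripper_width: 0.03
F [-1.7 -0.6  2.6] tcp [0.5505 0.1731 0.1947]
rod x 0.555 180 y [0.1917 0.1984] ztop 0.2419
rod x 0.563 356 y [0.1914 0.1984] ztop 0.2446
rod x 0.571 370 y [0.1917 0.1985] ztop 0.2476
rod x 0.579 379 y [0.1919 0.1984] ztop 0.2502
rod x 0.587 670 y [0.1814 0.1982] ztop 0.3092
rod x 0.595 369 y [0.1837 0.1984] ztop 0.2511
wire y rng [0.1729 0.2252]
 wire tool y 8 world [0.5512 0.1841 0.2405] ztop 0.2536
 wire tool y 14 world [0.5503 0.1907 0.2402] ztop 0.2419
 wire tool y 20 world [0.5505 0.1961 0.2386] ztop 0.2418
 wire tool y 26 world [0.5505 0.2018 0.2403] ztop 0.2416
 wire tool y 32 world [0.5504 0.2079 0.239 ] ztop 0.2404
 wire tool y 38 world [0.5507 0.2138 0.2363] ztop 0.2383
```

```bash

python3 -m inch '[{"fingers":-0.9,"delta_pos":[0,0,-0.05],"twist":[0,0,0]},{"fingers":-0.8,"delta_pos":[0,0,0],"twist":[0,0,0]},{"fingers":-0.65,"delta_pos":[0,0,0],"twist":[0,0,0]},{"fingers":-0.5,"delta_pos":[0,0,0],"twist":[0,0,0]},{"fingers":-0.4,"delta_pos":[0,0,0],"twist":[0,0,0]}]'
python3 - <<'E'
from meas import *
from plant import viewer
for n in ["scene","wrist"]:
    f=viewer.grab_frame(n); np.savez(f"u_{n}.npz",**f)
    c={"scene":f["pixels"][60:230,220:420],"wrist":f["pixels"][110:300,150:370]}[n]
    cv2.imwrite(f"pics/u_{n}.png",cv2.resize(c,None,fx=3,fy=3,interpolation=cv2.INTER_CUBIC))
run(f)
E
```

```text
time: 23.38
tool_pos: [0.5496, 0.173, 0.1937]
tool_rot: [0.708, 0.008, 0.706, -0.003]
contact_force: [0.9, -0.2, -0.1]
gripper_width: 0.296
F [ 0.9 -0.1 -0.6] tcp [0.5496 0.173  0.1938]
rod x 0.555 219 y [0.1913 0.1985] ztop 0.242
rod x 0.563 786 y [0.1828 0.1983] ztop 0.2573
rod x 0.571 375 y [0.1917 0.1984] ztop 0.2476
rod x 0.579 392 y [0.1919 0.1984] ztop 0.2504
rod x 0.587 391 y [0.1824 0.1984] ztop 0.3104
rod x 0.595 661 y [0.1813 0.1982] ztop 0.3111
wire y rng [0.1714 0.2252]
 wire tool y 8 world [0.55  0.184 0.24 ] ztop 0.2413
 wire tool y 14 world [0.55   0.1905 0.2404] ztop 0.2418
 wire tool y 20 world [0.5497 0.1961 0.2384] ztop 0.242
 wire tool y 26 world [0.5502 0.2019 0.2403] ztop 0.2415
 wire tool y 32 world [0.5503 0.2079 0.2392] ztop 0.2406
 wire tool y 38 world [0.55   0.2136 0.2364] ztop 0.2381
```

View pics/u_wrist.png

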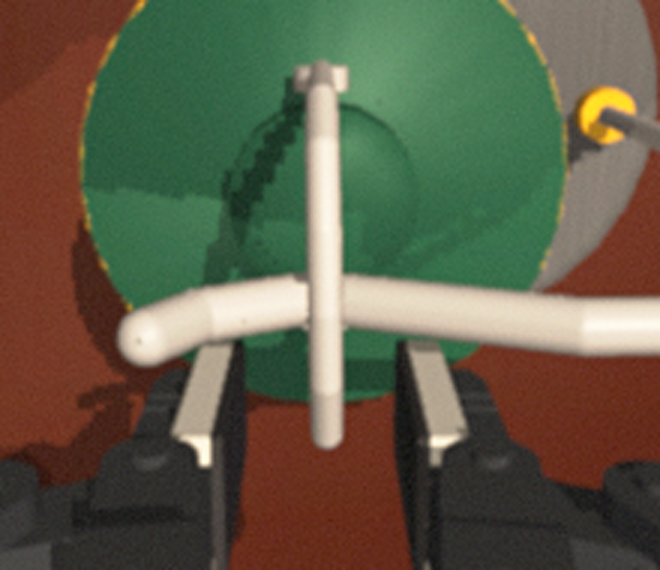

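View pics/u_scene.png

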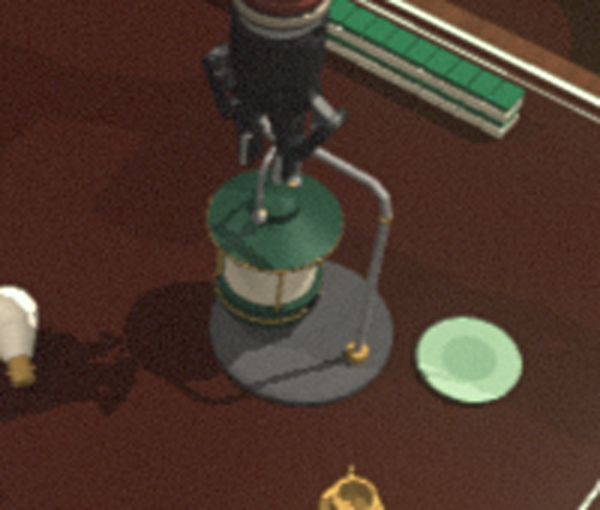

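It is hanging in the crook and the wire is level. I'll withdraw 4 mm sideways from the rod, then straight up.

```bash

python3 -m inch '[{"fingers":-0.4,"delta_pos":[0,-0.4,0],"twist":[0,0,0]},{"fingers":-0.4,"delta_pos":[-1,0,0],"twist":[0,0,0]},{"fingers":-0.4,"delta_pos":[-2,0,0],"twist":[0,0,0]},{"fingers":-0.4,"delta_pos":[-3,0,0],"twist":[0,0,0]},{"fingers":-0.4,"delta_pos":[-4,0,0],"twist":[0,0,0]}]'
python3 -m inch '[{"fingers":-0.4,"delta_pos":[-4,-2,0],"twist":[0,0,0]},{"fingers":-0.4,"delta_pos":[-2,-4,0],"twist":[0,0,0]},{"fingers":-0.4,"delta_pos":[0,-5,-1],"twist":[0,0,0]},{"fingers":-0.4,"delta_pos":[0,-5,-1],"twist":[0,0,0]},{"fingers":-0.4,"delta_pos":[0,-5,-1],"twist":[0,0,0]}]'
python3 -m inch '[{"fingers":-0.4,"delta_pos":[0,-5,-2],"twist":[0,0,0]},{"fingers":-0.4,"delta_pos":[0,-3,-2],"twist":[0,0,0]},{"fingers":-0.4,"delta_pos":[0,0,0],"twist":[0,0,0]},{"fingers":-0.4,"delta_pos":[0,0,0],"twist":[0,0,0]},{"fingers":-0.4,"delta_pos":[0,0,0],"twist":[0,0,0]}]'
cat > fin.py <<'E'
import sys
from h import *
from plant import viewer
for n in ["scene","top"]:
    f=viewer.grab_frame(n); np.savez(f"v_{n}.npz",**f); cv2.imwrite(f"pics/v{sys.argv[1]}_{n}.png",f["pixels"])
    W=depth(f); hsv=cv2.cvtColor(f["pixels"],cv2.COLOR_BGR2HSV)
    m=(hsv[...,0]>60)&(hsv[...,0]<100)&(hsv[...,1]>50)&(W[...,2]>.11)&(np.hypot(W[...,0]-.55,W[...,1]-.195)<.1)&(f["range_z"]>0)
    h=cv2.convexHull(np.argwhere(m)[:,::-1].astype(np.int32))[:,0]; p=plane(f,h,.137)[:,:2]
    A=np.c_[2*p,np.ones(len(p))]; x=np.linalg.lstsq(A,(p**2).sum(1),rcond=None)[0]; print(n,"brim",x[:2].round(4),np.sqrt(x[2]+x[0]**2+x[1]**2).round(4))
    g=f["pixels"].astype(int); grey=(g.max(2)-g.min(2)<25)&(g.max(2)>50)&(g.max(2)<150)
    m=grey&(abs(W[...,2]-.016)<.006)&(np.hypot(W[...,0]-.6,W[...,1]-.19)<.13)
    print(n,"base extremes x",np.percentile(W[m][:,0],[1,99]).round(4),"y",np.percentile(W[m][:,1],[1,99]).round(4))
    b=dict(np.load(f"a_{n}.npz"))["pixels"]
    for nm,(lo,hi,zlo) in {"dish":((100,120,60),(125,255,255),0),"coaster":((40,40,150),(80,120,255),0),"lamp":((15,150,100),(30,255,255),0)}.items():
        r=[]
        for im in (b,f["pixels"]):
            k=cv2.inRange(cv2.cvtColor(im,cv2.COLOR_BGR2HSV),lo,hi); kk,l,st,c=cv2.connectedComponentsWithStats(k); i=1+st[1:,4].argmax(); r.append((c[i].round(1).tolist(),int(st[i,4])))
        print(n,nm,r)
    m=(W[...,2]>.2)&(np.hypot(W[...,0]-.6,W[...,1]-.19)<.13)&(W[...,0]>.575)&(W[...,2]<.27); print("rod mean",W[m].mean(0).round(4))
E
python3 fin.py 1
```

```text
time: 24.1
tool_pos: [0.5491, 0.1683, 0.2957]
tool_rot: [0.708, 0.008, 0.706, -0.003]
contact_force: [0.7, -0.2, 0.4]
gripper_width: 0.301
time: 24.72
tool_pos: [0.5155, -0.0429, 0.3547]
tool_rot: [0.709, 0.007, 0.705, -0.003]
contact_force: [0.1, -0.4, 0.0]
gripper_width: 0.298
time: 25.35
tool_pos: [0.475, -0.12, 0.3523]
tool_rot: [0.708, 0.007, 0.706, -0.003]
contact_force: [-0.5, 0.4, 0.6]
gripper_width: 0.301
scene brim [0.5495 0.1963] 0.0595
scene base extremes x [0.5287 0.6781] y [0.1105 0.2744]
scene dish [([254.7, 317.7], 922), ([254.8, 317.7], 924)]
scene coaster [([375.9, 179.4], 761), ([375.9, 179.4], 761)]
scene lamp [([323.7, 255.3], 462), ([326.4, 255.7], 540)]
rod mean [0.628  0.1921 0.2408]
top brim [0.5526 0.1951] 0.0592
top base extremes x [0.5244 0.6776] y [0.1089 0.2763]
top dish [([319.0, 150.6], 428), ([319.0, 150.6], 428)]
top coaster [([161.2, 149.0], 645), ([161.1, 148.9], 642)]
top lamp [([240.7, 139.9], 1122), ([240.7, 139.8], 1118)]
rod mean [0.621  0.1934 0.2456]
```

```bash
python3 -c "
from h import *
for n in ['a','v']:
    f=dict(np.load(n+'_scene.npz')); c=f['pixels'][60:230,180:420]; cv2.imwrite(f'pics/w_{n}.png',cv2.resize(c,None,fx=3.3,fy=3.3,interpolation=cv2.INTER_CUBIC))
"
```

```text
(no output)
```

View pics/w_v.png

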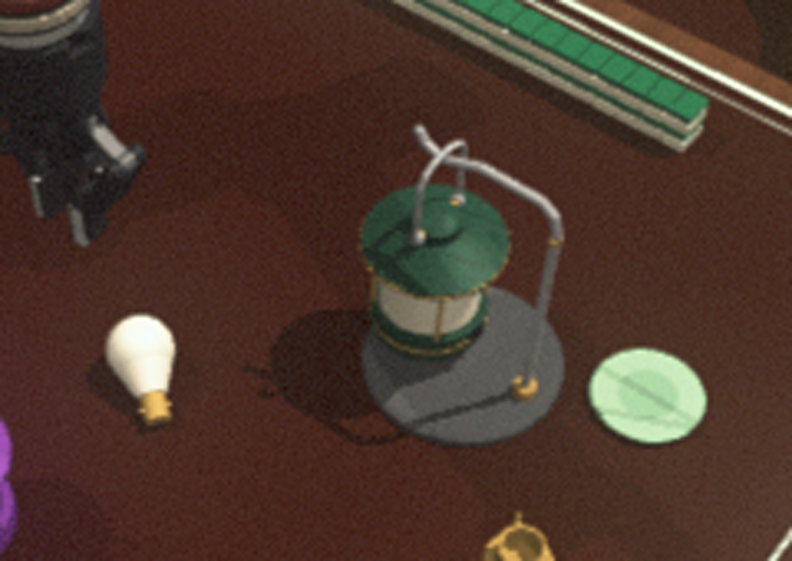

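View pics/v1_top.png

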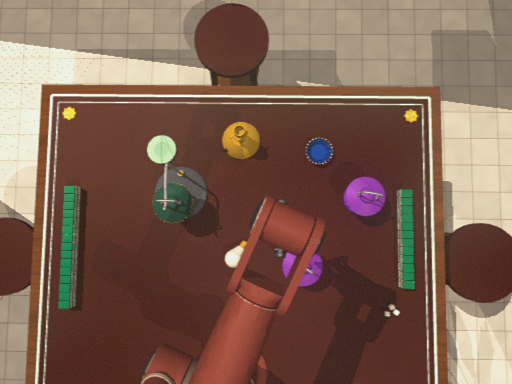

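The lantern hangs upright in the crook. The top view shows the dish, coaster and lamp where they were. I'll wait about a second and check that it is still.

```bash
cp v_scene.npz v0_scene.npz; cp v_top.npz v0_top.npz
python3 -m inch '[{"fingers":-0.4,"delta_pos":[0,0,0],"twist":[0,0,0]},{"fingers":-0.4,"delta_pos":[0,0,0],"twist":[0,0,0]},{"fingers":-0.4,"delta_pos":[0,0,0],"twist":[0,0,0]},{"fingers":-0.4,"delta_pos":[0,0,0],"twist":[0,0,0]},{"fingers":-0.4,"delta_pos":[0,0,0],"twist":[0,0,0]}]'
python3 -m inch '[{"fingers":-0.4,"delta_pos":[0,0,0],"twist":[0,0,0]},{"fingers":-0.4,"delta_pos":[0,0,0],"twist":[0,0,0]},{"fingers":-0.4,"delta_pos":[0,0,0],"twist":[0,0,0]},{"fingers":-0.4,"delta_pos":[0,0,0],"twist":[0,0,0]},{"fingers":-0.4,"delta_pos":[0,0,0],"twist":[0,0,0]}]'
python3 fin.py 2 | grep -E "brim|base"
python3 - <<'E'
from h import *
for n in ["scene","top"]:
    a=np.load(f"v0_{n}.npz")["pixels"].astype(int);b=np.load(f"v_{n}.npz")["pixels"].astype(int);c=np.load(f"a_{n}.npz")["pixels"].astype(int)
    sl=(slice(90,240),slice(280,360)) if n=="scene" else (slice(150,240),slice(140,215))
    bu=(slice(150,195),slice(205,240)) if n=="scene" else (slice(238,272),slice(222,250))
    for nm,x,y,s in [("lantern now-before",a,b,sl),("bulb start-now",c,b,bu),("bulb noise",a,b,bu)]:
        d=abs(x[s]-y[s]).max(2); print(n,nm,"mean",d.mean().round(2),"n>40",(d>40).sum())
        if nm.startswith("bulb st"):
            for im in (c,b):
                k=(im[s].min(2)>150); v,u=np.nonzero(k); print("  bulb centroid",u.mean().round(2),v.mean().round(2),k.sum())
E
```

```text
time: 26.08
tool_pos: [0.4745, -0.1209, 0.3518]
tool_rot: [0.708, 0.008, 0.706, -0.003]
contact_force: [0.4, -0.3, 0.2]
gripper_width: 0.298
time: 26.7
tool_pos: [0.4746, -0.1209, 0.3518]
tool_rot: [0.708, 0.008, 0.706, -0.003]
contact_force: [0.1, -0.3, 0.2]
gripper_width: 0.302
scene brim [0.5495 0.1963] 0.0595
scene base extremes x [0.5274 0.6778] y [0.1077 0.2742]
top brim [0.5523 0.1952] 0.0593
top base extremes x [0.5243 0.6775] y [0.1096 0.2761]
scene lantern now-before mean 4.64 n>40 0
scene bulb start-now mean 6.21 n>40 0
  bulb centroid 18.34 16.31 324
  bulb centroid 18.37 16.27 322
scene bulb noise mean 3.98 n>40 0
top lantern now-before mean 3.55 n>40 0
top bulb start-now mean 22.74 n>40 216
  bulb centroid 11.7 18.24 261
  bulb centroid 11.42 18.15 246
top bulb noise mean 4.57 n>40 1
```

```bash
python3 -c "
from plant import manip
print(manip.job_done())"
```

```text
the job is handed in; nothing more can be done
None
```

The lantern is hanging by the middle of its bail in the crook of the hook stand, free, upright and still. I handed the job in at about 27 s.

**What I did:** While the lantern stood on the table, I slid the closed fingertips under the folded bail and swung it upright. I then gripped the bail about 21 mm to one side of its middle, carried the lantern over and lowered it into the crook. The hook took the full weight before I opened the fingers and backed away.

**Last checks:**
- **Lantern:** the bail was about 1° from upright before I took hold of it. With the lantern on the hook, the brim centre did not move by more than 0.3 mm over the last second.
- **Hook fit:** at release, the wire lay over the rod at x=0.550, where I had measured the bottom of the crook.
- **Stand:** the hook rod read the same from the first approach until release, and stayed within about 1 mm in the top view afterwards.
- **Other objects:** the dish, coaster, lamp and bulb stayed in place to within 0.3 pixel in the top view.

**Disagreements:**
- **TCP offset:** the reported TCP lay about 27 mm beyond the visible finger ends. A harmless test lift confirmed the cameras, so I worked with that offset.
- **Lamp and bulb in the images:** the lamp's colour patch moved about 3 pixels in the scene view but not in the top view. The bulb's brightness changed in the top view but not in the scene view. I took both as the arm's shadow or changed lighting.

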